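# Find the high side of a strop drum on bench centres

### The arm

A 7-joint arm with a two-finger parallel gripper is mounted at the origin on the work surface. World frame = base frame: x ahead of the robot, y to its left, z up, the work surface at z = 0. Lengths are in m, angles in rad, forces in N, time in s.
With the tool pointing down it reaches from about 0.4 to 0.85 m from the base axis. Payload 10.4 kg.
Tool frame: the origin (TCP) lies between the finger pads; the fingertips stand manip.tcp_to_tips ahead of it and the grasp point (between the pads) lies 2 mm behind it (manip.tcp_to_tips is the distance from the TCP to the fingertips, in m); y points along the fingers, z is the direction in which the jaws open and shut, and the axes are right-handed (so a half turn about y gives the same grasp; the last joint's range is limited). The gripper opens to 85 mm and grips with 20 to 120 N. Pads are 22 mm wide; open, the fingers measure 114 mm over their backs; the gripper's body (76 mm by 85 mm) begins 54 mm behind the grasp point. The pads swing forward as they close: fully open they stand 13 mm farther back than shut.
Start: joints at [1.244, 0.332, -0.065, 1.46, 0.022, 1.35, -0.088], TCP at [0.187, -0.596, 0.248] pointing down, gripper open.
Joint ranges: [-2.6, 2.6], [-0.5, 2.12], [-1.47, 1.34], [0.16, 2.42], [-1.27, 4.41], [0.06, 2.06], [-2.6, 2.6]. Speed limits (rad/s): [2.22, 2.22, 2.79, 2.79, 3.14, 3.14, 3.14].

### API

Orientations are given as a unit quaternion [x, y, z, w].
In Python, from workcell import manip gives the robot as it stands. The module is installed in compiled form; this text tells all that it offers.
- The arm moves only by the tool move_arm, never from a script. Its argument "increments" is a list of rows, each an object with "offset": the shift along the tool's x, y, z in m, a list of three; "yaw": the turn about the tool's y in degrees; "jaw": the closure in counts, from 0 (fully open) to 255 (shut). In form: [{"offset": [tx, ty, tz], "yaw": yaw, "jaw": jaw}, ...]. A call has 1 to 10 rows; each row is the pose to reach, as a shift and turn from the pose measured when the call began, along the tool's axes at that moment; what a row does not reach only later rows make up. A row lasts 1/12 s, in which the tool goes at most 41.7 mm and 7.16 degrees, less where a joint would pass 70% of its speed; a pose out of reach is approached as far as the arm can. A call with a gripper value outside its range is refused whole. The fingers move at their own pace and stop on an object; "squeeze" is the grip in N (left out, the last holds). Time passes only in rows, so rows that repeat a pose let the fingers close. It gives the time, the measured TCP pose, the force and the opening at its end, in the units of the state.
- manip.get_obs(): the state, without advancing time (a new reading comes with each control period).
- manip.camera(name): name is "scene" or "top" or "wrist"; returns a dict with "pixels" (480x640x3 uint8, red, green, blue), "depth" (480x640 float32, m along the optical axis (not along the pixel's ray), 0 where there is no reading), "intrinsics" (3x3 intrinsics, pixels), "R" (3x3) and "t" (3): a world point X has camera coordinates R X + t; the wrist camera has in their place "mount" (4x4, takes a point from camera to tool coordinates, whose origin is the TCP and whose axes are the tool frame's). Camera axes: x right, y down, z forward; pixel columns grow to the right and rows downward; lengths in m; the calibration is good to about 2 mm. A picture is of the moment at which its call begins: read the wrist's pose just before it.
- manip.hand_in(): hands the job in, once; it reports no verdict.
Trained networks look in a picture, given as the dict that the camera call returned (one of the last four; its "shot" number tells which), for a name from the list of things; names that differ only in an ending like _2 or _b are one class to them, and where a whole thing is asked for, a point or a joint stands for the part that bears it (a point fixed in the world has none). Each returns a list of dicts, best first, with "confidence" (0 to 1); they miss things now and then, are a little off and sometimes report something else, mostly with a low value. They report only what shows in the picture. A call takes as long as a camera call.
- manip.recognise(picture, query): "bbox" ([left, top, right, bottom] in pixels, round what is visible of it).
- manip.spot_point(picture, query): "centre" ([column, row] in pixels: a listed point, or the origin of a listed thing).
The state is a dict: "clock": time; "joint_pos": joint angles; "joint_velocities": joint speeds; "tau": joint torques, N m; "position": TCP position; "ee_rot": TCP orientation; "ft_force": force on the tool from outside, world axes, zero at the start; "torque": the same for the moment, N m; "grip_width": opening from 0.0 (shut) to 1.0 (fully open).
Only numpy, scipy, OpenCV 4.12 (cv2) and the standard library are available. Lean on these libraries where they do the work, as an engineer would, in place of code of your own. Each camera call takes 0.05 s, during which the arm holds its last target. There are 200 camera calls.

### The job

Take the drum spindle off its wooden stand and put it between the bench centres, with the wooden drum at the dial gauge, and throw the tailstock lever fully over so that the spindle hangs on the two points, clear of the rests. Then turn the spindle on the points until the highest side of the drum bears on the gauge's plunger, with the needle at its very highest reading, and leave it standing there so that I can mark it. Do not drop the spindle, touch the gauge, or shift the other things on the bench.

Things in the scene. Friction and masses are not known exactly. Their poses are not given: they have to be found in the camera images.
- spindle: Loose spindle, about 0.47 kg: steel arbor 16 mm thick, 200 mm long, a centre hole (12 mm mouth, 60 degree cone) in each end, an aluminium pulley near one end, a pale wooden drum near the other. Origin: the arbor's middle, on its axis; y runs along the arbor towards the drum end. The arbor is bare from y = -27 to +24 mm, and beyond the pulley and the drum.
- pulley (a point): Middle of the spindle's pulley, on the axis, at y = -42 mm of the spindle. 76 mm diameter, 18 mm wide, flat side faces; fast on the arbor: the place to hold the spindle by when turning it. On the points it turns with light friction (about 3 N at the rim) and stays where it is left. A 26 mm nut 6 mm thick stands on the arbor at each face.
- drum_seat (a point): Middle of the drum's bore, on the axis, at y = +46 mm of the spindle. The drum is 80 mm in diameter and 34 mm wide, fast on the arbor, but was bored 3 mm out of true: its high side faces an unknown way, different every time and not shown by the spindle's pose.
- stand: Fixed wooden stand with two vee uprights (14 mm thick, at y = +-80 mm of its frame) in which the spindle lies at the start, its axis level, 72 mm above the bench. Base 90 x 190 x 14 mm; origin under its middle, y along the spindle towards the drum end.
- centres: The bench centres, a fixed green fixture: bed 90 mm wide, 36 mm high, headstock with a fixed point at its +y end, tailstock with a sprung point at its -y end. Origin on the bench under the middle of the centre line; y along the centre line from tailstock to headstock, z up, x across the bed towards the gauge. The drum end belongs at the headstock.
- centre_line (a point): Where the spindle's middle is when it hangs on the points: 100 mm above the bench, axes as centres. The fixed point reaches in to y = +91 mm, so lower the spindle onto the rests about 13 mm (9 to 18) to -y of its final place. The lever drives the tail point 31 mm to +y, from about y = -117 mm: it slides the spindle onto the fixed point and lifts it off the rests.
- rests: Two dark steel vee rests on the bed, 10 mm thick, at y = +-80 mm of the centre line, which catch the arbor when it is lowered between the points. In them its axis lies 2.5 mm below the centre line. The vees are 90 degrees, about 35 mm wide at their tops, which stand 4 mm above the centre line. Frame as centres.
- tail_lever (a joint): Tailstock lever, rad: 0 = back, leaning 0.8 out, away from the work; 1.0 = fully over on its stop, leaning 0.2 in over the work. It stays where it is left. It takes about 5 N at the knob, about 9 N near the end, as the tail point's spring is compressed. The pivot lies along x of the fixture, 152 mm to -y of centre_line and 36 mm above it.
- lever_knob (a point): Centre of the black ball, 26 mm in diameter, on the upper end of the lever, 85 mm from its pivot. Push the ball, or the rod (9 mm) just under it, towards +y of the fixture.
- gauge: Dial gauge on its bracket, not to be touched: round dial, 87 mm diameter, face up, 113 mm above the bench, its middle 137 mm to +x and 46 mm to +y of the centre line's middle. Its sprung plunger (10 mm ball tip, 1 to 2 N) points to -x at the level of the centre line and bears on the side of the drum. Frame as centres.
- needle (a joint): The gauge's black needle (red tail), rad: 0 = plunger fully out, needle pointing to +x of the fixture. It turns clockwise, seen from above, as the drum pushes the plunger in: 6.283 rad per 10 mm. On centres it swings as a cosine of the spindle's turn, over about 3.7 rad, once a turn (mean near 3.3, highest near 5.1).
- mallet_c (a point): Bystander: dark wooden carver's mallet standing on its head, 90 mm wide, 235 mm high; a point 60 mm up.
- glue_c (a point): Bystander: white glue bottle, red cap, 56 mm wide, 150 mm high; its centre.
- tin_c (a point): Bystander: amber can with a pale lid and paper label, 84 mm wide, 110 mm high; its centre.
- finial_c (a point): Bystander: pale turned wooden finial standing upright, 66 mm wide, 112 mm high; its centre.
- honing_block_c (a point): Bystander: flat wooden block, 100 x 50 x 28 mm; its centre.
- gouge_a_c (a point): Bystander: carving gouge with a brown handle, lying, 230 mm long; its centre.
- gouge_b_c (a point): Bystander: carving gouge with a pale handle, lying, 250 mm long; its centre.

How it is judged:
By the outcome, as a careful person would: the job done as asked, in the order asked, and still so for the second after the job is handed in, with the robot touching nothing.
It also fails if it takes over 72 s, if anything falls off the work surface, if the arm or the gripper's body presses on something with over 40 N, if the wrist force passes 120 N, or if a joint passes its speed limit or range.

## Working session

There is one attempt and no reset: what is moved stays moved. The work goes in short steps, Python scripts to look and compute and a tool call to move; the robot and the scene stay as the last step left them, time stands still between calls to the robot, and variables do not carry over. Pictures are saved under pics/ and viewed, about 8 in all and at most 12, crops included, and the job is handed in when it is done.

Besides the shell and the picture viewer there is one more tool, called after "Emit:" as name([rows], argument=value, ...), one row to a line, values as JSON. move_arm: Moves the arm, as the interface text tells. Its arguments: {"type":"object","properties":{"increments":{"type":"array","items":{"type":"object","properties":{"offset":{"type":"array","items":{"type":"number"}},"yaw":{"type":"number"},"jaw":{"type":"number"}}}},"squeeze":{"type":"number"}},"required":["increments"]}

```bash
mkdir -p pics; cat > h.py <<'E'
import numpy as np, cv2
from workcell import manip
from scipy.spatial.transform import Rotation as Ro
def shot(n):
    o=manip.get_obs(); c=manip.camera(n)
    if n=="wrist":
        T=np.eye(4);T[:3,:3]=Ro.from_quat(o["ee_rot"]).as_matrix();T[:3,3]=o["position"]
        M=T@np.array(c["mount"]); c["Rw"],c["tw"]=M[:3,:3],M[:3,3]
    else:
        R=np.array(c["R"]);c["Rw"]=R.T;c["tw"]=-R.T@np.array(c["t"])
    return c
def ray(c,p):
    K=np.array(c["intrinsics"]);d=np.array([(p[0]-K[0,2])/K[0,0],(p[1]-K[1,2])/K[1,1],1.])
    return c["Rw"]@d
def atz(c,p,z):
    d=ray(c,p);return c["tw"]+d*(z-c["tw"][2])/d[2]
def atdepth(c,p):
    z=np.median(c["depth"][int(p[1])-1:int(p[1])+2,int(p[0])-1:int(p[0])+2]);return c["tw"]+ray(c,p)*z
def cloud(c):
    K=np.array(c["intrinsics"]);v,u=np.mgrid[:480,:640];z=c["depth"]
    P=np.stack([(u-K[0,2])/K[0,0]*z,(v-K[1,2])/K[1,1]*z,z],-1)
    return P@c["Rw"].T+c["tw"]
def proj(c,X):
    K=np.array(c["intrinsics"]);p=K@(c["Rw"].T@(np.array(X)-c["tw"]));return p[:2]/p[2]
def save(c,n,crop=None,s=1):
    im=c["pixels"][:,:,::-1]
    if crop:im=im[crop[1]:crop[3],crop[0]:crop[2]]
    cv2.imwrite("pics/"+n+".png",cv2.resize(im,None,fx=s,fy=s))
def st():
    o=manip.get_obs();print("t",round(o["clock"],2),"p",np.round(o["position"],4),"\n",np.round(Ro.from_quat(o["ee_rot"]).as_matrix(),3).tolist(),"F",np.round(o["ft_force"],1),"w",round(o["grip_width"],3),"j",np.round(o["joint_pos"],2))
E
cat > a.py <<'E'
from h import *
np.set_printoptions(suppress=True,precision=4)
st();print(manip.tcp_to_tips)
for n in ["scene","top"]:
    c=shot(n);save(c,n);print(n,c["tw"],c["Rw"][:,2])
    for q in ["spindle","pulley","drum_seat","stand","centres","centre_line","rests","lever_knob","gauge","tin_c","mallet_c","glue_c","finial_c"]:
        r=manip.spot_point(c,q)[:1]
        for x in r: print(q,np.round(x["centre"]),round(x["confidence"],2),atdepth(c,x["centre"]))
E
python3 a.py
```

```text
t 0.0 p [ 0.1869 -0.596   0.2475] 
 [[-0.954, -0.0, 0.299], [-0.299, 0.001, -0.954], [0.0, -1.0, -0.001]] F [ 0.9  0.3 -0.1] w 1.002 j [ 1.24  0.33 -0.06  1.46  0.02  1.35 -0.09]
0.017
scene [1.414  0.1442 1.3017] [-0.5863 -0.0444 -0.8089]
spindle [394. 262.] 0.64 [0.5616 0.3033 0.0766]
pulley [392. 250.] 0.61 [0.5263 0.2998 0.0819]
drum_seat [399. 275.] 0.73 [0.618  0.314  0.0988]
stand [388. 280.] 0.9 [0.6255 0.288  0.0857]
centres [258. 255.] 0.75 [ 0.5447 -0.0711  0.0325]
centre_line [253. 238.] 0.96 [ 0.4642 -0.0991  0.0006]
lever_knob [171. 210.] 0.74 [ 0.549  -0.2829  0.2074]
gauge [256. 257.] 0.62 [ 0.5534 -0.0756  0.0336]
tin_c [460. 294.] 0.92 [0.6641 0.4665 0.1075]
mallet_c [490. 250.] 0.86 [0.521  0.5552 0.1116]
glue_c [461. 222.] 0.84 [0.43   0.4863 0.1074]
finial_c [156. 193.] 0.95 [ 0.3894 -0.3911  0.0834]
top [0.2365 0.0881 1.6038] [ 0.2062  0.0039 -0.9785]
spindle [243. 245.] 0.92 [0.546  0.3043 0.0824]
pulley [369. 259.] 0.63 [ 0.517  -0.0722  0.025 ]
drum_seat [240. 228.] 0.63 [0.589  0.3113 0.1147]
stand [244. 249.] 0.79 [0.5347 0.3021 0.0801]
centres [366. 257.] 0.64 [ 0.5243 -0.0648  0.0238]
centre_line [370. 255.] 0.67 [ 0.531  -0.0777  0.0238]
lever_knob [450. 242.] 0.72 [ 0.5326 -0.275   0.2152]
tin_c [188. 224.] 0.59 [0.6005 0.4668 0.1095]
mallet_c [154. 268.] 0.55 [0.4681 0.5536 0.121 ]
glue_c [175. 291.] 0.68 [0.4018 0.4849 0.1276]
finial_c [479. 313.] 0.83 [ 0.3525 -0.3773  0.0982]
```

```bash
python3 - <<'E'
import cv2,numpy as np
a=cv2.imread("pics/scene.png")[150:350,130:530];b=cv2.imread("pics/top.png")[160:360,130:530]
cv2.imwrite("pics/ab.png",np.vstack([cv2.resize(a,None,fx=1.5,fy=1.5),cv2.resize(b,None,fx=1.5,fy=1.5)]))
E
```

```text
(no output)
```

View pics/ab.png

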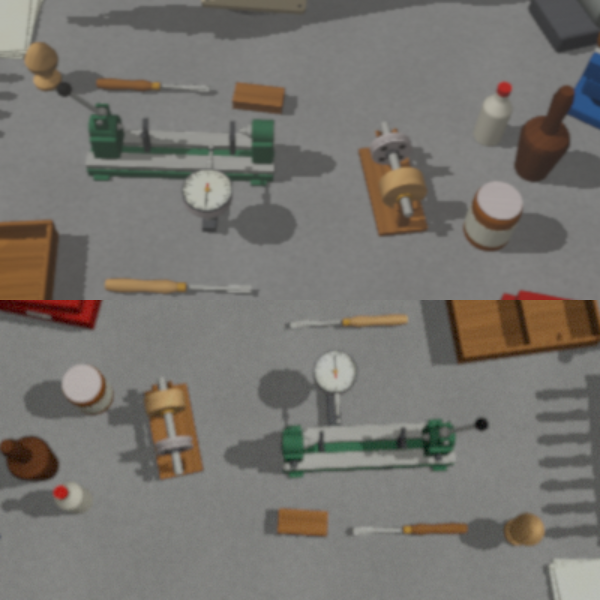

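The view agrees with the networks. The spindle's drum end points to +x. The centres lie along world y, with the tailstock and knob towards -y and the gauge towards +x. Next I fit the poses from the depth data.

```bash
cat > fit.py <<'E'
from h import *
from scipy.optimize import least_squares
np.set_printoptions(suppress=True,precision=4)
def sp_sd(p,Q,z0):
    th=p[2];a=np.array([np.cos(th),np.sin(th)]);d=Q[:,:2]-p[:2]
    y=d@a;r=np.hypot(d@np.array([a[1],-a[0]]),Q[:,2]-z0)
    def cyl(y0,h,R):
        q=np.stack([np.abs(y-y0)-h,r-R],1);return np.minimum(q.max(1),0)+np.linalg.norm(np.maximum(q,0),axis=1)
    return np.min([cyl(0,.1,.008),cyl(-.042,.009,.038),cyl(-.042,.015,.013),cyl(.046,.017,.040)],axis=0)
def fit_sp(clouds,p0,z0=.072,zmin=.06,rad=.13):
    P=np.concatenate([c.reshape(-1,3) for c in clouds]);
    P=P[(np.hypot(P[:,0]-p0[0],P[:,1]-p0[1])<rad)&(P[:,2]>zmin)&(P[:,2]<z0+.06)]
    r=least_squares(lambda p:sp_sd(p,P,z0+p[3]),list(p0)+[0],loss="soft_l1",f_scale=.002,x_scale=[.01,.01,.1,.01])
    return r.x,np.median(np.abs(r.fun)),len(P)
def dial(P):
    m=(P[...,2]>.108)&(P[...,2]<.120);return m
E
cat > b.py <<'E'
from fit import *
cs=[shot("scene"),shot("top")];cl=[cloud(c) for c in cs]
for g in (cl,cl[:1],cl[1:]): print("spindle",fit_sp(g,(.555,.304,.15)))
for C,c in zip(cl,cs):
    m=(C[...,2]>.106)&(C[...,2]<.122)&(np.hypot(C[...,0]-.67,C[...,1]+.03)<.07)
    im=c["pixels"].astype(int);m&=im.min(-1)>110
    Q=C[m][:,:2].astype(np.float32);print("dial",len(Q),cv2.minEnclosingCircle(Q),Q.mean(0),C[m][:,2].mean())
    # bed: points z ~.036
    m=(C[...,2]>.028)&(C[...,2]<.044)&(np.abs(C[...,0]-.53)<.09)&(np.abs(C[...,1]+.075)<.2)
    Q=C[m][:,:2].astype(np.float32);r=cv2.minAreaRect(Q);print("bed",len(Q),r,np.median(C[m][:,2]))
    m=(C[...,2]>.18)&(np.hypot(C[...,0]-.535,C[...,1]+.28)<.05);print("knob",C[m].mean(0),m.sum())
E
python3 b.py
```

```text
spindle (array([0.5557, 0.3057, 0.2233, 0.0018]), np.float64(0.0019017555798365032), 2166)
spindle (array([0.5568, 0.3039, 0.2288, 0.001 ]), np.float64(0.0016232368053978319), 1233)
spindle (array([0.5534, 0.3075, 0.2272, 0.0021]), np.float64(0.001604707351241165), 933)
dial 649 ((0.6523255705833435, -0.020549695938825607), 0.05057978257536888) [ 0.6602 -0.0224] 0.1103444485585798
bed 1827 ((0.5308594107627869, -0.0948045551776886), (0.093263179063797, 0.34930434823036194), 3.2900915145874023) 0.03463564296505939
knob [ 0.5442 -0.2785  0.203 ] 99
dial 585 ((0.6533194780349731, -0.022108957171440125), 0.04933292791247368) [ 0.6585 -0.0186] 0.11149709778884309
bed 1679 ((0.5464563965797424, -0.0896824449300766), (0.13393381237983704, 0.3508724272251129), 2.619643449783325) 0.03605989683054722
knob [ 0.5345 -0.2732  0.205 ] 94
```

Emit:
move_arm([
  {"offset": [-0.447, -0.13, -0.38]},
  {"offset": [-0.447, -0.13, -0.38]},
  {"offset": [-0.447, -0.13, -0.38]},
  {"offset": [-0.447, -0.13, -0.38]},
  {"offset": [-0.447, -0.13, -0.38]},
  {"offset": [-0.447, -0.13, -0.38]},
  {"offset": [-0.447, -0.13, -0.38]},
  {"offset": [-0.447, -0.13, -0.38]},
  {"offset": [-0.447, -0.13, -0.38]},
  {"offset": [-0.447, -0.13, -0.38]},
])

```text
invalid input at $.increments[0]: expected keys offset, yaw, jaw
```

```bash
cat >> h.py <<'E'
def goto(X,ang):  # world TCP target, tool-x heading in deg -> tool offset + yaw
    o=manip.get_obs();R=Ro.from_quat(o["ee_rot"]).as_matrix()
    cur=np.degrees(np.arctan2(R[1,0],R[0,0]));y=(cur-ang+180)%360-180
    d=np.array(X)-o["position"];print("offset",np.round(R.T@d,4),"yaw",round(y,2),"rows",round(max(np.linalg.norm(d)/.0417,abs(y)/7.16),1))
E
python3 -c "
from h import *
st();goto([.5,-.10,.38],197.4)"
```

```text
t 1.5 p [ 0.187  -0.5964  0.2484] 
 [[-0.954, 0.0, 0.299], [-0.299, -0.0, -0.954], [-0.0, -1.0, 0.0]] F [ 0.5 -0.7 -0. ] w 0.997 j [ 1.24  0.33 -0.06  1.46  0.02  1.35 -0.09]
offset [-0.4472 -0.1317 -0.38  ] yaw 0.01 rows 14.4
```

Emit:
move_arm([
  {"offset": [-0.447, -0.13, -0.38], "yaw": 0, "jaw": 0},
  {"offset": [-0.447, -0.13, -0.38], "yaw": 0, "jaw": 0},
  {"offset": [-0.447, -0.13, -0.38], "yaw": 0, "jaw": 0},
  {"offset": [-0.447, -0.13, -0.38], "yaw": 0, "jaw": 0},
  {"offset": [-0.447, -0.13, -0.38], "yaw": 0, "jaw": 0},
  {"offset": [-0.447, -0.13, -0.38], "yaw": 0, "jaw": 0},
  {"offset": [-0.447, -0.13, -0.38], "yaw": 0, "jaw": 0},
  {"offset": [-0.447, -0.13, -0.38], "yaw": 0, "jaw": 0},
  {"offset": [-0.447, -0.13, -0.38], "yaw": 0, "jaw": 0},
  {"offset": [-0.447, -0.13, -0.38], "yaw": 0, "jaw": 0},
])

```text
clock: 2.33
position: [0.4045, -0.2503, 0.3393]
ee_rot: [0.107, -0.699, 0.699, -0.107]
ft_force: [0.7, -0.6, -0.0]
grip_width: 1.001
```

```bash
python3 -c "
from h import *
st();goto([.5,-.10,.38],197.4);c=shot('wrist');print(c['tw'],c['Rw'],c['mount'])"
```

```text
t 2.33 p [ 0.4045 -0.2503  0.3393] 
 [[-0.954, 0.001, 0.299], [-0.299, -0.001, -0.954], [-0.0, -1.0, 0.001]] F [ 0.7 -0.6 -0. ] w 1.001 j [ 0.85 -0.02 -0.39  1.67 -0.01  1.49 -0.8 ]
offset [-0.1361 -0.0408 -0.1149] yaw 0.0 rows 4.4
[ 0.47825835 -0.22718098  0.46584888] [[ 2.97013042e-01 -9.10908450e-01 -2.86407137e-01]
 [-9.54873353e-01 -2.83223082e-01 -8.94514750e-02]
 [ 3.64992597e-04  3.00050798e-01 -9.53923155e-01]] [[ 2.13398854e-03  9.53853868e-01  3.00263625e-01 -7.73248663e-02]
 [ 6.63008782e-04 -3.00265592e-01  9.53855406e-01 -1.26572070e-01]
 [ 9.99997503e-01 -1.83643908e-03 -1.27317682e-03  8.55539346e-05]
 [ 0.00000000e+00  0.00000000e+00  0.00000000e+00  1.00000000e+00]]
```

```bash
python3 -c "
from h import *
goto([.6,-.10,.40],197.4)"
```

```text
offset [-0.2254 -0.0578 -0.0769] yaw 0.57 rows 5.9
```

Emit:
move_arm([
  {"offset": [-0.231, -0.06, -0.085], "yaw": 0, "jaw": 0},
  {"offset": [-0.231, -0.06, -0.085], "yaw": 0, "jaw": 0},
  {"offset": [-0.231, -0.06, -0.085], "yaw": 0, "jaw": 0},
  {"offset": [-0.231, -0.06, -0.085], "yaw": 0, "jaw": 0},
  {"offset": [-0.231, -0.06, -0.085], "yaw": 0, "jaw": 0},
  {"offset": [-0.231, -0.06, -0.085], "yaw": 0, "jaw": 0},
  {"offset": [-0.231, -0.06, -0.085], "yaw": 0, "jaw": 0},
  {"offset": [-0.231, -0.06, -0.085], "yaw": 0, "jaw": 0},
])

```text
clock: 3.05
position: [0.605, -0.0869, 0.4018]
ee_rot: [-0.111, 0.699, -0.697, 0.114]
ft_force: [1.7, 0.0, 0.0]
grip_width: 1.0
```

```bash
cat > d.py <<'E'
from fit import *
st();c=shot("wrist");save(c,"w1");C=cloud(c);np.savez("w1.npz",C=C,im=c["pixels"],K=c["intrinsics"],Rw=c["Rw"],tw=c["tw"])
im=c["pixels"].astype(int)
m=(C[...,2]>.106)&(C[...,2]<.122)&(np.hypot(C[...,0]-.66,C[...,1]+.02)<.055)&(im.min(-1)>100)
Q=C[m][:,:2].astype(np.float32);print("dial",len(Q),cv2.minEnclosingCircle(Q),np.median(C[m][:,2]))
m=(C[...,2]>.03)&(C[...,2]<.042)&(np.abs(C[...,0]-.525)<.07)&(np.abs(C[...,1]+.075)<.2)
Q=C[m][:,:2].astype(np.float32);print("bed",cv2.minAreaRect(Q),np.median(C[m][:,2]))
m=(C[...,2]>.085)&(C[...,2]<.107)&(np.abs(C[...,0]-.525)<.03)&(np.abs(C[...,1]+.075)<.105)
print("rest/points",m.sum());Q=C[m]
ex=np.array([np.cos(.057),np.sin(.057)]);ey=np.array([-ex[1],ex[0]])
u=(Q[:,:2]-[.525,-.074])@ey
print(np.histogram(u,bins=np.arange(-.12,.13,.01)))
for q in ["centre_line","lever_knob","gauge","rests","centres"]:
    for x in manip.spot_point(c,q)[:1]: print(q,np.round(x["centre"]),round(x["confidence"],2),atz(c,x["centre"],.1 if q!="lever_knob" else .195))
E
python3 d.py
```

```text
t 3.05 p [ 0.605  -0.0869  0.4018] 
 [[-0.949, 0.005, 0.314], [-0.314, 0.003, -0.949], [-0.005, -1.0, -0.001]] F [1.7 0.  0. ] w 1.0 j [ 0.49  0.32 -0.58  1.2   0.17  1.66 -1.3 ]
dial 5762 ((0.6545498371124268, -0.021494310349225998), 0.04946812242269516) 0.11163284393823
bed ((0.5274862051010132, -0.09195113182067871), (0.08493071794509888, 0.35053762793540955), 3.17699933052063) 0.03683803225252996
rest/points 872
(array([  0,   0,   0, 202, 170,   0,   0,   0,   0,   0,   0,   0,   0,
         0,   0,   0,   0,   0,   0, 254, 143,  72,  31,   0]), array([-0.12, -0.11, -0.1 , -0.09, -0.08, -0.07, -0.06, -0.05, -0.04,
       -0.03, -0.02, -0.01, -0.  ,  0.01,  0.02,  0.03,  0.04,  0.05,
        0.06,  0.07,  0.08,  0.09,  0.1 ,  0.11,  0.12]))
centre_line [292. 257.] 0.69 [ 0.5262 -0.0741  0.1   ]
lever_knob [507. 350.] 0.65 [ 0.5342 -0.2851  0.195 ]
centres [299. 230.] 0.79 [ 0.5574 -0.0723  0.1   ]
```

View pics/w1.png

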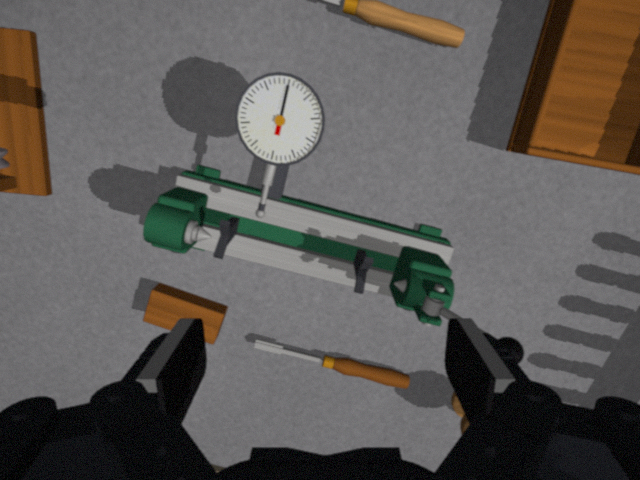

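The wrist picture shows the dial hub at (280,119), the rests at about (227,237) and (362,272), the fixed point's tip near (205,235), the tail point near (402,285) and the knob at (510,350). Next I refine the fixture's frame.

```bash
python3 - <<'E'
from fit import *
d=np.load("w1.npz");C=d["C"];c=dict(Rw=d["Rw"],tw=d["tw"],intrinsics=d["K"])
print("hub",atz(c,(280,119),.113))
a=np.radians(3.2);ex=np.array([np.cos(a),np.sin(a)]);ey=np.array([-ex[1],ex[0]]);o=np.array([.525,-.074])
x=(C[...,:2]-o)@ex;y=(C[...,:2]-o)@ey;z=C[...,2]
for y0 in(-.08,.08):
    m=(abs(y-y0)<.012)&(abs(x)<.03)&(z>.09)&(z<.107);q=np.percentile(y[m],[3,50,97]);qx=np.percentile(x[m],[2,50,98]);print("rest",q,qx,m.sum(),np.percentile(z[m],[5,50,95]))
m=(abs(y-.02)<.04)&(abs(x)<.07)&(z>.031)&(z<.042);print("bed x",np.percentile(x[m],[1,99]))
# bed edge angle
for s in (-1,1):
    ys=np.arange(-.06,.06,.01);e=[np.percentile(x[(abs(y-k)<.005)&(abs(x)<.07)&(z>.03)&(z<.042)],98 if s>0 else 2) for k in ys];print("edge",s,np.mean(e),np.degrees(np.polyfit(ys,e,1)[0]))
m=(z>.16)&(y<-.17);print("knob",x[m].mean(),y[m].mean(),z[m].max(),np.percentile(y[m],[2,98]),np.percentile(x[m],[2,98]))
for s,r in((1,(.105,.14)),(-1,(-.15,-.11))):
    m=(y>r[0])&(y<r[1])&(abs(x)<.06)&(z>.06);print("stock",np.percentile(x[m],[2,98]),z[m].max())
E
```

```text
hub [ 0.6613 -0.0219  0.113 ]
rest [-0.0858 -0.0806 -0.076 ] [-0.0194 -0.004   0.0229] 319 [0.0909 0.0994 0.1044]
rest [0.0738 0.0786 0.0837] [-0.0191 -0.0039  0.0228] 347 [0.091  0.1    0.1045]
bed x [-0.0394  0.0434]
edge -1 -0.038688247991864676 -0.20369918717727925
edge 1 0.04320839237799817 -0.10295765428131141
knob 0.008444992112035535 -0.20440300899955025 0.2171221619044017 [-0.216  -0.1739] [-0.0004  0.014 ]
stock [-0.0252  0.0317] 0.12501022360809882
stock [-0.0249  0.0314] 0.14848918803099376
```

```bash
python3 -c "
from h import *
goto([.55,.305,.30],192.9)"
```

```text
offset [-0.0716  0.1018 -0.394 ] yaw 4.96 rows 9.9
```

Emit:
move_arm([
  {"offset": [-0.072, 0.1, -0.394], "yaw": 5, "jaw": 0},
  {"offset": [-0.072, 0.1, -0.394], "yaw": 5, "jaw": 0},
  {"offset": [-0.072, 0.1, -0.394], "yaw": 5, "jaw": 0},
  {"offset": [-0.072, 0.1, -0.394], "yaw": 5, "jaw": 0},
  {"offset": [-0.072, 0.1, -0.394], "yaw": 5, "jaw": 0},
  {"offset": [-0.072, 0.1, -0.394], "yaw": 5, "jaw": 0},
  {"offset": [-0.072, 0.1, -0.394], "yaw": 5, "jaw": 0},
  {"offset": [-0.072, 0.1, -0.394], "yaw": 5, "jaw": 0},
  {"offset": [-0.072, 0.1, -0.394], "yaw": 5, "jaw": 0},
  {"offset": [-0.072, 0.1, -0.394], "yaw": 5, "jaw": 0},
])

```text
clock: 4.18
position: [0.5496, 0.3064, 0.3015]
ee_rot: [0.077, -0.702, 0.703, -0.081]
ft_force: [-0.2, 0.1, -0.2]
grip_width: 0.999
```

```bash
python3 -c "
from fit import *
st();c=shot('wrist');save(c,'w2');C=cloud(c);print(fit_sp([C],(.5555,.3055,.225)));print(fit_sp([C],(.5555,.3055,.225),zmin=.075))
for q in ['spindle','pulley','drum_seat']:
    for x in manip.spot_point(c,q)[:1]: print(q,np.round(x['centre']),round(x['confidence'],2),atz(c,x['centre'],.072))
"
```

```text
t 4.18 p [0.5496 0.3064 0.3015] 
 [[-0.975, 0.005, 0.222], [-0.222, -0.001, -0.975], [-0.005, -1.0, 0.002]] F [-0.2  0.1 -0.2] w 0.999 j [-0.05  0.41 -0.74  1.34  0.27  1.49 -2.11]
(array([0.556 , 0.3063, 0.2267, 0.0023]), np.float64(0.001253557463007651), 11358)
(array([0.5561, 0.3063, 0.2286, 0.0023]), np.float64(0.0012350163232255629), 10289)
spindle [324. 198.] 0.62 [0.5577 0.3089 0.072 ]
```

View pics/w2.png

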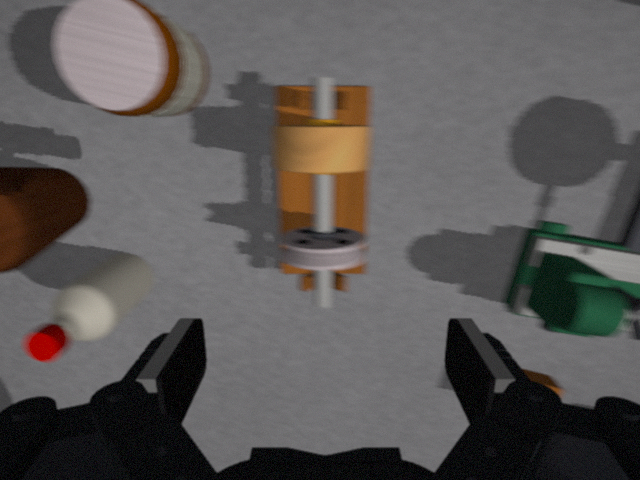

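The spindle lies square to the tool: drum at (322,148), pulley at (324,248), bare arbor between the pads' lines. I descend on it now.

```bash
python3 -c "
from h import *
goto([.5547,.306,.070],193.0)"
```

```text
offset [-0.004   0.2316 -0.0003] yaw -0.08 rows 5.6
```

Emit:
move_arm([
  {"offset": [-0.004, 0.1, 0], "yaw": 0, "jaw": 0},
  {"offset": [-0.004, 0.15, 0], "yaw": 0, "jaw": 0},
  {"offset": [-0.004, 0.18, 0], "yaw": 0, "jaw": 0},
  {"offset": [-0.004, 0.21, 0], "yaw": 0, "jaw": 0},
  {"offset": [-0.004, 0.225, 0], "yaw": 0, "jaw": 0},
  {"offset": [-0.004, 0.2315, 0], "yaw": 0, "jaw": 0},
  {"offset": [-0.004, 0.2315, 0], "yaw": 0, "jaw": 0},
  {"offset": [-0.004, 0.2315, 0], "yaw": 0, "jaw": 0},
  {"offset": [-0.004, 0.2315, 0], "yaw": 0, "jaw": 0},
])

```text
clock: 5.13
position: [0.5565, 0.3054, 0.0727]
ee_rot: [0.076, -0.702, 0.703, -0.081]
ft_force: [0.2, -0.7, 0.4]
grip_width: 0.998
```

```bash
python3 -c "
from h import *
st();goto([.5547,.306,.070],193.0)"
```

```text
t 5.13 p [0.5565 0.3054 0.0727] 
 [[-0.975, 0.007, 0.222], [-0.222, -0.0, -0.975], [-0.007, -1.0, 0.002]] F [ 0.2 -0.7  0.4] w 0.998 j [-0.08  0.59 -0.67  1.59  0.4   1.09 -2.19]
offset [ 0.0017  0.0027 -0.001 ] yaw -0.18 rows 0.1
```

Emit:
move_arm([
  {"offset": [0.0015, 0.0025, -0.001], "yaw": 0, "jaw": 100},
  {"offset": [0.0015, 0.0025, -0.001], "yaw": 0, "jaw": 150},
  {"offset": [0.0015, 0.0025, -0.001], "yaw": 0, "jaw": 200},
  {"offset": [0.0015, 0.0025, -0.001], "yaw": 0, "jaw": 255},
  {"offset": [0.0015, 0.0025, -0.001], "yaw": 0, "jaw": 255},
  {"offset": [0.0015, 0.0025, -0.001], "yaw": 0, "jaw": 255},
  {"offset": [0.0015, 0.0025, -0.001], "yaw": 0, "jaw": 255},
  {"offset": [0.0015, 0.0025, -0.001], "yaw": 0, "jaw": 255},
], squeeze=80)

```text
clock: 5.8
position: [0.5551, 0.3057, 0.0706]
ee_rot: [0.076, -0.702, 0.703, -0.081]
ft_force: [-2.7, -3.9, 5.7]
grip_width: 0.159
```

```bash
python3 -c "
from h import *
st()"
```

```text
t 5.8 p [0.5551 0.3057 0.0706] 
 [[-0.975, 0.007, 0.222], [-0.222, -0.001, -0.975], [-0.007, -1.0, 0.002]] F [-2.7 -3.9  5.7] w 0.159 j [-0.08  0.59 -0.67  1.6   0.41  1.09 -2.2 ]
```

Emit:
move_arm([
  {"offset": [0, -0.02, 0], "yaw": 0, "jaw": 255},
  {"offset": [0, -0.05, 0], "yaw": 0, "jaw": 255},
  {"offset": [0, -0.08, 0], "yaw": 0, "jaw": 255},
  {"offset": [0, -0.11, 0], "yaw": 0, "jaw": 255},
  {"offset": [0, -0.14, 0], "yaw": 0, "jaw": 255},
  {"offset": [0, -0.15, 0], "yaw": 0, "jaw": 255},
  {"offset": [0, -0.15, 0], "yaw": 0, "jaw": 255},
])

```text
clock: 6.38
position: [0.5546, 0.3066, 0.2226]
ee_rot: [0.075, -0.703, 0.703, -0.083]
ft_force: [0.4, 0.5, -5.5]
grip_width: 0.159
```

```bash
python3 -c "
from h import *
st();c=shot('wrist');save(c,'w3',(120,0,520,400));c=shot('scene');save(c,'s3')
a=cv2.imread('pics/w3.png');b=cv2.resize(cv2.imread('pics/s3.png')[140:300,300:500],None,fx=2,fy=2)
b=cv2.copyMakeBorder(b,0,80,0,0,cv2.BORDER_CONSTANT);cv2.imwrite('pics/w3s.png',np.hstack([a,b]))
goto([.5266,-.0880,.24],273.3)"
```

```text
t 6.38 p [0.5546 0.3066 0.2226] 
 [[-0.975, 0.011, 0.222], [-0.222, 0.001, -0.975], [-0.011, -1.0, 0.001]] F [ 0.4  0.5 -5.5] w 0.159 j [-0.04  0.45 -0.72  1.45  0.31  1.34 -2.13]
offset [ 0.1132 -0.0208  0.3776] yaw -80.5 rows 11.2
```

View pics/w3s.png

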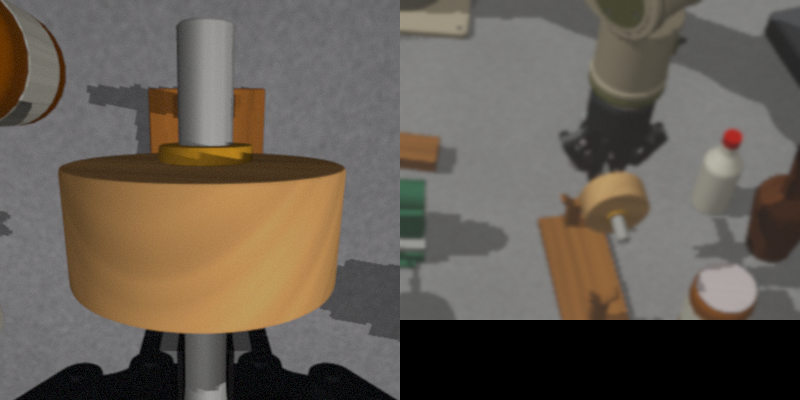

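Held firmly. Carrying it over the centres with the 80.5° turn.

Emit:
move_arm([
  {"offset": [0.02, -0.02, 0.07], "yaw": -7, "jaw": 255},
  {"offset": [0.04, -0.02, 0.13], "yaw": -14, "jaw": 255},
  {"offset": [0.06, -0.02, 0.19], "yaw": -21, "jaw": 255},
  {"offset": [0.07, -0.02, 0.23], "yaw": -28, "jaw": 255},
  {"offset": [0.08, -0.02, 0.27], "yaw": -35, "jaw": 255},
  {"offset": [0.09, -0.02, 0.3], "yaw": -42, "jaw": 255},
  {"offset": [0.1, -0.02, 0.33], "yaw": -49, "jaw": 255},
  {"offset": [0.105, -0.02, 0.35], "yaw": -56, "jaw": 255},
  {"offset": [0.11, -0.02, 0.365], "yaw": -63, "jaw": 255},
  {"offset": [0.112, -0.02, 0.378], "yaw": -70, "jaw": 255},
])

```text
clock: 7.32
position: [0.5273, -0.0694, 0.2365]
ee_rot: [0.442, -0.551, 0.553, -0.442]
ft_force: [1.5, 0.0, -4.4]
grip_width: 0.156
```

```bash
python3 -c "
from h import *
st();goto([.5281,-.0889,.24],273.3)"
```

```text
t 7.32 p [ 0.5273 -0.0694  0.2365] 
 [[-0.218, 0.002, 0.976], [-0.976, -0.001, -0.218], [0.001, -1.0, 0.002]] F [ 1.5  0.  -4.4] w 0.156 j [ 0.72  0.21 -0.76  1.69  0.15  1.3  -0.29]
offset [ 0.0189 -0.0034  0.005 ] yaw -15.9 rows 2.2
```

Emit:
move_arm([
  {"offset": [0.018, -0.003, 0.005], "yaw": -7, "jaw": 255},
  {"offset": [0.018, -0.003, 0.005], "yaw": -13, "jaw": 255},
  {"offset": [0.018, -0.003, 0.005], "yaw": -15.9, "jaw": 255},
  {"offset": [0.018, -0.003, 0.005], "yaw": -15.9, "jaw": 255},
  {"offset": [0.018, -0.003, 0.005], "yaw": -15.9, "jaw": 255},
  {"offset": [0.018, -0.003, 0.005], "yaw": -15.9, "jaw": 255},
])

```text
clock: 7.82
position: [0.5277, -0.0878, 0.2383]
ee_rot: [0.514, -0.486, 0.486, -0.514]
ft_force: [-0.6, 0.6, -4.7]
grip_width: 0.159
```

```bash
cat > e.py <<'E'
from h import *
np.set_printoptions(suppress=True,precision=4)
C0=np.array([.5273,-.0749]);a=np.radians(3.3);ex=np.array([np.cos(a),np.sin(a)]);ey=np.array([-ex[1],ex[0]])
def fr(P):return np.stack([(P[...,:2]-C0)@ex,(P[...,:2]-C0)@ey,P[...,2]],-1)
if __name__=="__main__":
    st();goto([.5281,-.0889,.24],273.3);c=shot("wrist");save(c,"w4");F=fr(cloud(c));T=fr(manip.get_obs()["position"]);print("tcp fr",T)
    m=(abs(F[...,0]-T[0])<.012)&(abs(F[...,2]-T[2])<.03)
    for lo in np.arange(-.03,.1,.01):
        k=m&(F[...,1]>lo)&(F[...,1]<lo+.01)
        if k.sum()>5: print(round(lo,3),k.sum(),np.percentile(F[k][:,2],98),np.median(F[k][:,0]),F[k][:,1].max())
E
python3 e.py
```

```text
t 7.82 p [ 0.5277 -0.0878  0.2383] 
 [[0.056, 0.0, 0.998], [-0.998, -0.001, 0.056], [0.001, -1.0, 0.0]] F [-0.6  0.6 -4.7] w 0.159 j [ 0.77  0.22 -0.78  1.68  0.16  1.31  0.01]
offset [ 0.0011 -0.0017  0.0003] yaw -0.08 rows 0.0
tcp fr [-0.0001 -0.0129  0.2387]
-0.03 1212 0.2601145846153501 -4.6439052373590525e-05 -0.020004380752127283
-0.02 1768 0.2683196924220811 0.0002951589285496367 -0.010002280851214814
-0.01 2458 0.26801881684941015 -0.00031530244631553666 -8.919993205395632e-06
0.05 3462 0.26755023451241194 -3.2958815771181284e-05 0.05999481075273013
0.06 2129 0.2485152474610929 0.0002554198431062485 0.0699913864500527
0.07 2301 0.2484417835438676 5.9896314148067366e-05 0.07999844437902395
0.08 1837 0.24830494266083536 9.09403098825485e-05 0.08789615081453013
```

View pics/w4.png

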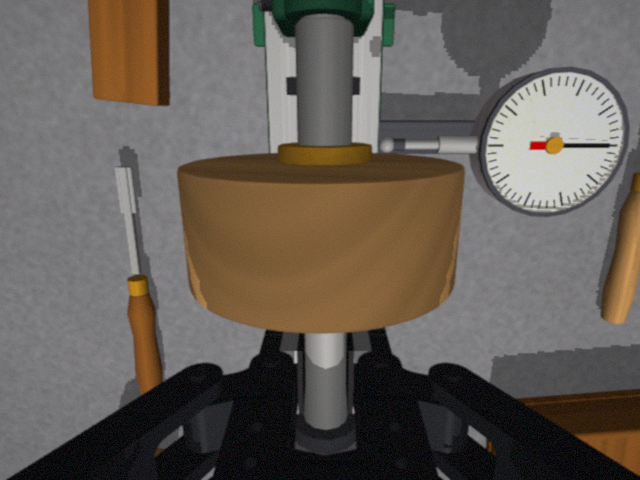

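The spindle is level and centred over the bed. Its end reaches y = 0.088 in the fixture's frame, and the axis is 2 mm above the TCP. I lower it now.

Emit:
move_arm([
  {"offset": [0.001, 0.03, 0], "yaw": 0, "jaw": 255},
  {"offset": [0.001, 0.055, 0], "yaw": 0, "jaw": 255},
  {"offset": [0.001, 0.08, 0], "yaw": 0, "jaw": 255},
  {"offset": [0.001, 0.1, 0], "yaw": 0, "jaw": 255},
  {"offset": [0.001, 0.115, 0], "yaw": 0, "jaw": 255},
  {"offset": [0.001, 0.125, 0], "yaw": 0, "jaw": 255},
  {"offset": [0.001, 0.132, 0], "yaw": 0, "jaw": 255},
  {"offset": [0.001, 0.138, 0], "yaw": 0, "jaw": 255},
  {"offset": [0.001, 0.14, 0], "yaw": 0, "jaw": 255},
  {"offset": [0.001, 0.14, 0], "yaw": 0, "jaw": 255},
])

```text
clock: 8.7
position: [0.528, -0.0888, 0.0986]
ee_rot: [0.514, -0.485, 0.486, -0.514]
ft_force: [-2.2, 1.1, -4.4]
grip_width: 0.155
```

```bash
python3 -c "
from e import *
st();print(fr(manip.get_obs()['position']))"
```

```text
t 8.7 p [ 0.528  -0.0888  0.0986] 
 [[0.057, 0.0, 0.998], [-0.998, -0.001, 0.057], [0.001, -1.0, 0.0]] F [-2.2  1.1 -4.4] w 0.155 j [ 0.72  0.37 -0.74  1.84  0.29  1.04 -0.08]
[-0.0001 -0.0139  0.0986]
```

Emit:
move_arm([
  {"offset": [0, 0.002, 0], "yaw": 0, "jaw": 255},
  {"offset": [0, 0.003, 0], "yaw": 0, "jaw": 255},
  {"offset": [0, 0.004, 0], "yaw": 0, "jaw": 255},
  {"offset": [0, 0.004, 0], "yaw": 0, "jaw": 255},
  {"offset": [0, 0.004, 0], "yaw": 0, "jaw": 255},
])

```text
clock: 9.12
position: [0.5284, -0.0889, 0.0974]
ee_rot: [0.514, -0.485, 0.487, -0.513]
ft_force: [-15.1, 1.5, 24.8]
grip_width: 0.158
```

```bash
python3 -c "
from e import *
st();print(fr(manip.get_obs()['position']))"
```

```text
t 9.12 p [ 0.5284 -0.0889  0.0974] 
 [[0.056, 0.001, 0.998], [-0.998, -0.003, 0.056], [0.003, -1.0, 0.001]] F [-15.1   1.5  24.8] w 0.158 j [ 0.71  0.37 -0.74  1.84  0.29  1.04 -0.08]
[ 0.0003 -0.014   0.0974]
```

Emit:
move_arm([
  {"offset": [0, 0.0, -0.0015], "yaw": 0, "jaw": 255},
  {"offset": [0, 0.001, -0.0015], "yaw": 0, "jaw": 255},
  {"offset": [0, 0.001, -0.0015], "yaw": 0, "jaw": 255},
])

```text
clock: 9.37
position: [0.5273, -0.0891, 0.0969]
ee_rot: [0.514, -0.484, 0.487, -0.514]
ft_force: [-2.7, -0.0, 2.5]
grip_width: 0.16
```

```bash
python3 -c "
from e import *
st();print(fr(manip.get_obs()['position']))"
```

```text
t 9.37 p [ 0.5273 -0.0891  0.0969] 
 [[0.056, 0.002, 0.998], [-0.998, -0.003, 0.056], [0.003, -1.0, 0.002]] F [-2.7 -0.   2.5] w 0.16 j [ 0.71  0.37 -0.74  1.84  0.29  1.04 -0.08]
[-0.0008 -0.0142  0.0969]
```

Emit:
move_arm([
  {"offset": [0, 0.002, -0.0005], "yaw": 0, "jaw": 255},
  {"offset": [0, 0.002, -0.0005], "yaw": 0, "jaw": 255},
  {"offset": [0, 0.002, -0.0005], "yaw": 0, "jaw": 255},
])

```text
clock: 9.62
position: [0.5275, -0.0891, 0.0966]
ee_rot: [0.514, -0.484, 0.488, -0.514]
ft_force: [-10.3, 0.5, 18.5]
grip_width: 0.157
```

```bash
python3 -c "
from e import *
st();print(fr(manip.get_obs()['position']))"
```

```text
t 9.62 p [ 0.5275 -0.0891  0.0966] 
 [[0.056, 0.003, 0.998], [-0.998, -0.004, 0.056], [0.004, -1.0, 0.003]] F [-10.3   0.5  18.5] w 0.157 j [ 0.71  0.37 -0.74  1.84  0.29  1.04 -0.08]
[-0.0007 -0.0142  0.0966]
```

Emit:
move_arm([
  {"offset": [0, 0.0005, -0.0015], "yaw": 0, "jaw": 255},
  {"offset": [0, 0.0005, -0.0015], "yaw": 0, "jaw": 255},
  {"offset": [0, 0.0, -0.0015], "yaw": 0, "jaw": 200},
  {"offset": [0, 0.0, -0.0015], "yaw": 0, "jaw": 180},
  {"offset": [0, 0.0, -0.0015], "yaw": 0, "jaw": 150},
  {"offset": [0, 0.0, -0.0015], "yaw": 0, "jaw": 120},
  {"offset": [0, 0.0, -0.0015], "yaw": 0, "jaw": 100},
  {"offset": [0, 0.0, -0.0015], "yaw": 0, "jaw": 100},
], squeeze=20)

```text
clock: 10.28
position: [0.526, -0.0892, 0.0966]
ee_rot: [0.514, -0.484, 0.488, -0.514]
ft_force: [0.1, 0.2, 0.0]
grip_width: 0.605
```

```bash
python3 -c "
from e import *
st();print(fr(manip.get_obs()['position']))"
```

```text
t 10.28 p [ 0.526  -0.0892  0.0966] 
 [[0.056, 0.003, 0.998], [-0.998, -0.004, 0.056], [0.004, -1.0, 0.003]] F [0.1 0.2 0. ] w 0.605 j [ 0.72  0.37 -0.74  1.85  0.29  1.04 -0.08]
[-0.0021 -0.0142  0.0966]
```

Emit:
move_arm([
  {"offset": [0, -0.02, 0], "yaw": 0, "jaw": 100},
  {"offset": [0, -0.05, 0], "yaw": 0, "jaw": 100},
  {"offset": [0, -0.09, 0], "yaw": 0, "jaw": 100},
  {"offset": [0, -0.13, 0], "yaw": 0, "jaw": 100},
  {"offset": [0, -0.17, 0], "yaw": 0, "jaw": 100},
  {"offset": [0, -0.21, 0], "yaw": 0, "jaw": 150},
  {"offset": [0, -0.23, 0], "yaw": 0, "jaw": 255},
  {"offset": [0, -0.23, 0], "yaw": 0, "jaw": 255},
])

```text
clock: 10.95
position: [0.527, -0.088, 0.3318]
ee_rot: [-0.513, 0.482, -0.49, 0.515]
ft_force: [0.7, 0.3, 0.2]
grip_width: 0.188
```

```bash
cat > f.py <<'E'
from e import *
from fit import sp_sd
from scipy.optimize import least_squares
def fitc(F,z0=.0975,y0=-.013):
    P=F.reshape(-1,3);P=P[(abs(P[:,0])<.045)&(abs(P[:,1])<.1)&(P[:,2]>.107)&(P[:,2]<.15)]
    # axis along +y in the fixture frame: swap to generic
    r=least_squares(lambda p:sp_sd(p,P,p[3]),[0,y0,np.pi/2,z0],loss="soft_l1",f_scale=.002,x_scale=[.01,.01,.1,.01])
    return r.x,np.median(abs(r.fun)),len(P)
if __name__=="__main__":
    import sys;st();c=shot("wrist");save(c,sys.argv[1]);F=fr(cloud(c));print("spindle in fixture x,y,th,z",fitc(F))
    m=(abs(F[...,0])<.012)&(F[...,2]>.09)&(F[...,2]<.115)&(F[...,1]>.062)&(F[...,1]<.0885);print("end",F[m][:,1].max(),np.percentile(F[m][:,2],98))
E
python3 f.py w5
```

```text
t 10.95 p [ 0.527  -0.088   0.3318] 
 [[0.056, 0.011, 0.998], [-0.998, -0.006, 0.056], [0.007, -1.0, 0.01]] F [0.7 0.3 0.2] w 0.188 j [ 0.79  0.16 -0.79  1.54  0.12  1.48  0.05]
spindle in fixture x,y,th,z (array([ 0.0008, -0.0126,  1.6282,  0.1012]), np.float64(0.0007408006848266049), 7065)
end 0.08642412831297858 0.1077946102201081
```

View pics/w5.png

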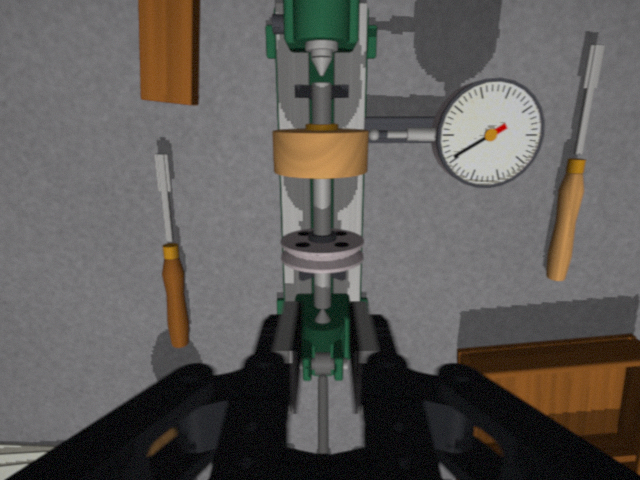

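The spindle lies in the rests with both points facing its centre holes: head tip at (321,70), tail tip at (322,318). The gauge bears on the drum. Next is the lever.

```bash
cat >> e.py <<'E'
def gf(x,y,z,ang=270):
    w=C0+x*ex+y*ey;goto([w[0],w[1],z],ang+3.3)
E
python3 -c "
from e import *
gf(.003,-.262,.31);gf(.003,-.262,.197);gf(.003,-.159,.212)"
```

```text
offset [0.2487 0.0205 0.0051] yaw -0.09 rows 6.0
offset [0.248  0.1335 0.0043] yaw -0.09 rows 6.8
offset [0.1451 0.1179 0.0042] yaw -0.09 rows 4.5
```

Emit:
move_arm([
  {"offset": [0.248, 0.015, 0.005], "yaw": 0, "jaw": 255},
  {"offset": [0.248, 0.015, 0.005], "yaw": 0, "jaw": 255},
  {"offset": [0.248, 0.015, 0.005], "yaw": 0, "jaw": 255},
  {"offset": [0.248, 0.015, 0.005], "yaw": 0, "jaw": 255},
  {"offset": [0.248, 0.015, 0.005], "yaw": 0, "jaw": 255},
  {"offset": [0.248, 0.015, 0.005], "yaw": 0, "jaw": 255},
  {"offset": [0.248, 0.06, 0.005], "yaw": 0, "jaw": 255},
  {"offset": [0.248, 0.1, 0.005], "yaw": 0, "jaw": 255},
  {"offset": [0.248, 0.13, 0.005], "yaw": 0, "jaw": 255},
  {"offset": [0.248, 0.133, 0.005], "yaw": 0, "jaw": 255},
])

```text
clock: 11.83
position: [0.5426, -0.3349, 0.1893]
ee_rot: [0.514, -0.487, 0.485, -0.513]
ft_force: [-0.8, 0.2, -0.6]
grip_width: -0.002
```

```bash
python3 -c "
from e import *
st();print(fr(manip.get_obs()['position']))
gf(.003,-.262,.197);gf(.003,-.159,.212)"
```

```text
t 11.83 p [ 0.5426 -0.3349  0.1893] 
 [[0.056, -0.002, 0.998], [-0.998, 0.001, 0.056], [-0.001, -1.0, -0.002]] F [-0.8  0.2 -0.6] w -0.002 j [ 0.95  0.47 -0.63  1.47  0.28  1.29  0.35]
[ 0.0003 -0.2604  0.1893]
offset [ 0.0016 -0.0077  0.0027] yaw -0.08 rows 0.2
offset [-0.1015 -0.0226  0.0025] yaw -0.08 rows 2.5
```

Emit:
move_arm([
  {"offset": [-0.02, -0.008, 0.002], "yaw": 0, "jaw": 255},
  {"offset": [-0.03, -0.012, 0.002], "yaw": 0, "jaw": 255},
  {"offset": [-0.04, -0.018, 0.002], "yaw": 0, "jaw": 255},
  {"offset": [-0.05, -0.023, 0.002], "yaw": 0, "jaw": 255},
  {"offset": [-0.06, -0.026, 0.002], "yaw": 0, "jaw": 255},
  {"offset": [-0.07, -0.029, 0.002], "yaw": 0, "jaw": 255},
  {"offset": [-0.08, -0.03, 0.002], "yaw": 0, "jaw": 255},
  {"offset": [-0.088, -0.03, 0.002], "yaw": 0, "jaw": 255},
  {"offset": [-0.094, -0.03, 0.002], "yaw": 0, "jaw": 255},
  {"offset": [-0.098, -0.03, 0.002], "yaw": 0, "jaw": 255},
])

```text
clock: 12.67
position: [0.5401, -0.2392, 0.2231]
ee_rot: [0.514, -0.484, 0.488, -0.513]
ft_force: [-1.3, -8.4, 5.0]
grip_width: 0.004
```

```bash
python3 -c "
from e import *
st();print(fr(manip.get_obs()['position']))"
```

```text
t 12.67 p [ 0.5401 -0.2392  0.2231] 
 [[0.055, 0.002, 0.999], [-0.998, -0.006, 0.055], [0.006, -1.0, 0.002]] F [-1.3 -8.4  5. ] w 0.004 j [ 0.89  0.35 -0.68  1.57  0.23  1.31  0.23]
[ 0.0033 -0.1648  0.2231]
```

Emit:
move_arm([
  {"offset": [-0.003, 0, 0], "yaw": 0, "jaw": 255},
  {"offset": [-0.006, 0, 0], "yaw": 0, "jaw": 255},
  {"offset": [-0.009, 0, 0], "yaw": 0, "jaw": 255},
  {"offset": [-0.009, 0, 0], "yaw": 0, "jaw": 255},
])

```text
clock: 13.0
position: [0.5401, -0.2332, 0.2256]
ee_rot: [0.515, -0.482, 0.491, -0.511]
ft_force: [0.1, -10.3, -0.4]
grip_width: -0.0
```

```bash
python3 -c "
from e import *
st();print(fr(manip.get_obs()['position']))"
```

```text
t 13.0 p [ 0.5401 -0.2332  0.2256] 
 [[0.053, 0.006, 0.999], [-0.999, -0.012, 0.053], [0.012, -1.0, 0.005]] F [  0.1 -10.3  -0.4] w -0.0 j [ 0.88  0.33 -0.69  1.57  0.23  1.3   0.22]
[ 0.0036 -0.1588  0.2256]
```

Emit:
move_arm([
  {"offset": [-0.004, 0.003, 0], "yaw": 0, "jaw": 255},
  {"offset": [-0.007, 0.004, 0], "yaw": 0, "jaw": 255},
  {"offset": [-0.01, 0.005, 0], "yaw": 0, "jaw": 255},
  {"offset": [-0.01, 0.005, 0], "yaw": 0, "jaw": 255},
])

```text
clock: 13.33
position: [0.5401, -0.2325, 0.2253]
ee_rot: [0.515, -0.479, 0.498, -0.507]
ft_force: [-1.6, -27.1, 11.0]
grip_width: 0.002
```

```bash
python3 -c "
from e import *
st();print(fr(manip.get_obs()['position']))"
```

```text
t 13.33 p [ 0.5401 -0.2325  0.2253] 
 [[0.045, 0.012, 0.999], [-0.999, -0.027, 0.045], [0.027, -1.0, 0.011]] F [ -1.6 -27.1  11. ] w 0.002 j [ 0.88  0.32 -0.69  1.58  0.24  1.29  0.2 ]
[ 0.0037 -0.1581  0.2253]
```

The lever is on its stop: 27 N, and the contact is at the predicted y. I back off and rise.

Emit:
move_arm([
  {"offset": [0.015, 0, 0], "yaw": 0, "jaw": 255},
  {"offset": [0.03, -0.01, 0], "yaw": 0, "jaw": 255},
  {"offset": [0.03, -0.05, 0], "yaw": 0, "jaw": 255},
  {"offset": [0.03, -0.09, 0], "yaw": 0, "jaw": 255},
  {"offset": [0.0, -0.1, 0], "yaw": 7, "jaw": 255},
  {"offset": [-0.03, -0.1, 0], "yaw": 14, "jaw": 255},
  {"offset": [-0.06, -0.1, 0], "yaw": 21, "jaw": 255},
  {"offset": [-0.09, -0.1, 0], "yaw": 28, "jaw": 255},
  {"offset": [-0.11, -0.1, 0], "yaw": 35, "jaw": 220},
  {"offset": [-0.12, -0.1, 0], "yaw": 42, "jaw": 200},
])

```text
clock: 14.17
position: [0.5339, -0.1057, 0.3242]
ee_rot: [0.301, -0.629, 0.65, -0.302]
ft_force: [0.8, 0.1, 1.0]
grip_width: 0.214
```

```bash
python3 -c "
from e import *
st();print(fr(manip.get_obs()['position']));gf(.03,-.02,.30,180)"
```

```text
t 14.17 p [ 0.5339 -0.1057  0.3242] 
 [[-0.636, 0.015, 0.772], [-0.772, -0.027, -0.635], [0.011, -1.0, 0.028]] F [0.8 0.1 1. ] w 0.214 j [ 0.71  0.17 -0.69  1.54  0.13  1.46 -0.68]
[ 0.0048 -0.0311  0.3242]
offset [-0.0256  0.0243  0.0103] yaw 47.22 rows 6.6
```

Emit:
move_arm([
  {"offset": [-0.025, 0.024, 0.01], "yaw": 7, "jaw": 158},
  {"offset": [-0.025, 0.024, 0.01], "yaw": 14, "jaw": 158},
  {"offset": [-0.025, 0.024, 0.01], "yaw": 21, "jaw": 158},
  {"offset": [-0.025, 0.024, 0.01], "yaw": 28, "jaw": 158},
  {"offset": [-0.025, 0.024, 0.01], "yaw": 35, "jaw": 158},
  {"offset": [-0.025, 0.024, 0.01], "yaw": 42, "jaw": 158},
  {"offset": [-0.025, 0.024, 0.01], "yaw": 47.2, "jaw": 158},
  {"offset": [-0.025, 0.024, 0.01], "yaw": 47.2, "jaw": 158},
  {"offset": [-0.025, 0.024, 0.01], "yaw": 47.2, "jaw": 158},
])

```text
clock: 14.92
position: [0.5581, -0.093, 0.3015]
ee_rot: [0.016, -0.697, 0.716, -0.027]
ft_force: [-0.1, -0.4, -0.5]
grip_width: 0.379
```

```bash
cat > n.py <<'E'
from e import *
hub=C0+.137*ex+.046*ey
def needle(c,out=None,r=.043):
    # rectified top view of the dial: row = -x frame (x up), col = -y frame ; 4 px/mm
    S=4000;n=400;v,u=np.mgrid[:n,:n];fx=(n/2-v)/S;fy=(n/2-u)/S
    X=np.concatenate([hub+fx[...,None]*ex+fy[...,None]*ey,np.full((n,n,1),.113)],-1)
    K=np.array(c["intrinsics"]);p=((X-c["tw"])@c["Rw"])@K.T;p=(p[...,:2]/p[...,2:]).astype(np.float32)
    im=cv2.remap(c["pixels"],p[...,0],p[...,1],cv2.INTER_LINEAR)
    # find true hub: orange blob
    f=im.astype(int);o=(f[...,0]>f[...,2]+70)&(f[...,1]>f[...,2]+35)&(np.hypot(fx,fy)<.02);h=np.argwhere(o).mean(0)
    dx=(h[0]-v)/S;dy=(h[1]-u)/S;rr=np.hypot(dx,dy);ang=np.arctan2(-dy,dx)%(2*np.pi) # clockwise from +x
    red=(f[...,0]>f[...,1]+60)&(f[...,0]>f[...,2]+60)&~o&(rr<.022)&(rr>.004)
    dark=(f.max(-1)<90)&(rr>.007)&(rr<.026)
    A=lambda m:np.angle(np.exp(1j*ang[m]).mean())%(2*np.pi)
    if out:cv2.imwrite("pics/"+out+".png",im[...,::-1])
    return round(A(dark),4),round((A(red)+np.pi)%(2*np.pi),4),dark.sum(),red.sum(),h
E
cat > g.py <<'E'
from n import *
from f import fitc
import sys
st();print("tcp",fr(manip.get_obs()["position"]));c=shot("wrist");print("needle dark,red",needle(c,"n_"+sys.argv[1]))
save(c,sys.argv[1]);F=fr(cloud(c));print("pose",fitc(F,.1,0.))
m=(F[...,2]>.126)&(F[...,2]<.145)&(abs(F[...,0])<.02)&(F[...,1]<-.02)&(F[...,1]>-.07);print("pulley y",np.percentile(F[m][:,1],[3,50,97]),m.sum(),np.percentile(F[m][:,2],97))
for k in (-.07,-.015,.08):
    m=(abs(F[...,0])<.012)&(F[...,2]>.098)&(F[...,2]<.12)&(abs(F[...,1]-k)<.004);print("arbor z",k,m.sum(),np.percentile(F[m][:,2],98) if m.sum() else None)
E
python3 g.py w6
```

```text
t 14.92 p [ 0.5581 -0.093   0.3015] 
 [[-0.998, 0.016, 0.062], [-0.062, -0.027, -0.998], [-0.015, -0.999, 0.028]] F [-0.1 -0.4 -0.5] w 0.379 j [ 0.6   0.22 -0.62  1.53  0.15  1.42 -1.54]
tcp [ 0.0297 -0.0199  0.3015]
needle dark,red (np.float64(2.5745), np.float64(2.6038), np.int64(551), np.int64(676), array([203.1072, 199.8281]))
pose (array([-0.0031,  0.0001,  1.5391,  0.1025]), np.float64(0.0009714003329156298), 8885)
pulley y [-0.0502 -0.0421 -0.033 ] 1207 0.13890848814856235
arbor z -0.07 180 0.10987692094611556
arbor z -0.015 175 0.10933346731222536
arbor z 0.08 207 0.10957386606801378
```

View pics/w6.png

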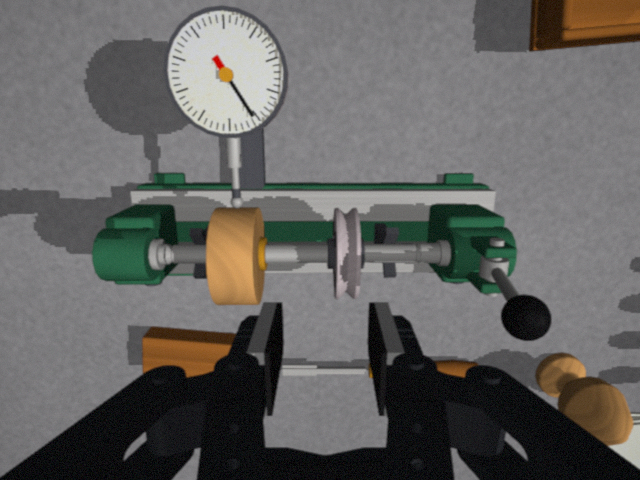

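The spindle hangs on the points: y = 0, and the arbor is about 2 mm higher than when in the rests. The needle reads about 2.6 rad. The pulley is at y = -0.042 in the fixture's frame. I move down over its rim.

```bash
python3 -c "
from e import *
gf(0,-.042,.20,180);gf(0,-.042,.137,180)"
```

```text
offset [0.0312 0.1014 0.019 ] yaw 0.28 rows 2.6
offset [0.0321 0.1644 0.0173] yaw 0.28 rows 4.0
```

Emit:
move_arm([
  {"offset": [0.031, 0.03, 0.019], "yaw": 0.3, "jaw": 158},
  {"offset": [0.031, 0.06, 0.019], "yaw": 0.3, "jaw": 158},
  {"offset": [0.031, 0.09, 0.019], "yaw": 0.3, "jaw": 158},
  {"offset": [0.031, 0.11, 0.019], "yaw": 0.3, "jaw": 158},
  {"offset": [0.032, 0.13, 0.018], "yaw": 0.3, "jaw": 158},
  {"offset": [0.032, 0.15, 0.017], "yaw": 0.3, "jaw": 158},
  {"offset": [0.032, 0.161, 0.017], "yaw": 0.3, "jaw": 158},
  {"offset": [0.032, 0.164, 0.017], "yaw": 0.3, "jaw": 158},
  {"offset": [0.032, 0.164, 0.017], "yaw": 0.3, "jaw": 158},
])

```text
clock: 15.72
position: [0.5298, -0.1165, 0.1373]
ee_rot: [0.015, -0.697, 0.716, -0.026]
ft_force: [0.1, 0.0, 0.7]
grip_width: 0.383
```

```bash
python3 -c "
from e import *
st();print(fr(manip.get_obs()['position']));gf(0,-.042,.137,180)"
```

```text
t 15.72 p [ 0.5298 -0.1165  0.1373] 
 [[-0.998, 0.015, 0.058], [-0.058, -0.027, -0.998], [-0.014, -1.0, 0.028]] F [0.1 0.  0.7] w 0.383 j [ 0.63  0.29 -0.59  1.81  0.21  1.09 -1.54]
[ 0.0001 -0.0416  0.1373]
offset [0.0001 0.0003 0.0003] yaw 0.05 rows 0.0
```

Emit:
move_arm([
  {"offset": [0, 0, 0.0003], "yaw": 0, "jaw": 180},
  {"offset": [0, 0, 0.0003], "yaw": 0, "jaw": 200},
  {"offset": [0, 0, 0.0003], "yaw": 0, "jaw": 215},
  {"offset": [0, 0, 0.0003], "yaw": 0, "jaw": 230},
  {"offset": [0, 0, 0.0003], "yaw": 0, "jaw": 230},
  {"offset": [0, 0, 0.0003], "yaw": 0, "jaw": 230},
], squeeze=25)

```text
clock: 16.22
position: [0.5306, -0.1167, 0.1386]
ee_rot: [0.015, -0.697, 0.717, -0.027]
ft_force: [-0.9, 0.5, 7.1]
grip_width: 0.2
```

```bash
cat > k.py <<'E'
from n import *
st();print("tcp",fr(manip.get_obs()["position"]))
for n in("scene","top"):
    try: print(n,needle(shot(n)))
    except Exception as e: print(n,e)
E
python3 k.py
```

```text
t 16.22 p [ 0.5306 -0.1167  0.1386] 
 [[-0.998, 0.018, 0.058], [-0.059, -0.027, -0.998], [-0.016, -0.999, 0.028]] F [-0.9  0.5  7.1] w 0.2 j [ 0.63  0.28 -0.59  1.81  0.21  1.09 -1.54]
tcp [ 0.0009 -0.0419  0.1386]
scene (np.float64(nan), np.float64(nan), np.int64(0), np.int64(0), array([195.3602, 203.2322]))
top (np.float64(nan), np.float64(nan), np.int64(0), np.int64(0), array([214.6622, 189.1622]))n.py:14: RuntimeWarning: Mean of empty slice.
  A=lambda m:np.angle(np.exp(1j*ang[m]).mean())%(2*np.pi)
  ret = ret.dtype.type(ret / rcount)
```

Emit:
move_arm([
  {"offset": [-0.0026, 0.0001, 0], "yaw": 0, "jaw": 230},
  {"offset": [-0.0052, 0.0005, 0], "yaw": 0, "jaw": 230},
  {"offset": [-0.0078, 0.001, 0], "yaw": 0, "jaw": 230},
  {"offset": [-0.0103, 0.0018, 0], "yaw": 0, "jaw": 230},
  {"offset": [-0.0127, 0.0028, 0], "yaw": 0, "jaw": 230},
  {"offset": [-0.015, 0.004, 0], "yaw": 0, "jaw": 230},
  {"offset": [-0.0172, 0.0054, 0], "yaw": 0, "jaw": 230},
  {"offset": [-0.0193, 0.007, 0], "yaw": 0, "jaw": 230},
  {"offset": [-0.0193, 0.007, 0], "yaw": 0, "jaw": 230},
])

```text
clock: 17.07
position: [0.5498, -0.1154, 0.1324]
ee_rot: [0.015, -0.697, 0.716, -0.026]
ft_force: [-4.4, 2.1, 4.6]
grip_width: 0.201
```

```bash
cat > k.py <<'E'
from n import *
import sys
st();print("tcp",fr(manip.get_obs()["position"]))
def coarse(c,lag=0):
    # correlate: dark minus along rays
    K=np.array(c["intrinsics"]);g=cv2.cvtColor(c["pixels"],cv2.COLOR_RGB2GRAY).astype(np.float32)
    w=np.append(hub,.113);hs=[]
    p=proj(c,w);
    im=c["pixels"].astype(int);v,u=np.mgrid[:480,:640];o=(im[...,0]>im[...,2]+60)&(np.hypot(u-p[0],v-p[1])<7)
    if o.any():
        q=np.array([u[o].mean(),v[o].mean()]);s=atz(c,q,.113)[:2]
    else:s=hub
    best=[]
    for a in np.arange(0,2*np.pi,.03):
        d=np.cos(a)*ex-np.sin(a)*ey;val=0
        for r in np.arange(.012,.03,.001):
            P=proj(c,np.append(s+r*d,.113)).astype(np.float32);val+=cv2.remap(g,P[:1].reshape(1,1),P[1:].reshape(1,1),cv2.INTER_LINEAR)[0,0]
        best.append(val)
    b=np.array(best);i=b.argmin();return round(i*.03,2),round((np.median(b)-b[i])/18,1),np.round(s-hub,4)
for n in("scene","top"):
    c=shot(n);save(c,n+sys.argv[1]);print(n,coarse(c))
E
python3 k.py 7
```

```text
t 17.07 p [ 0.5498 -0.1154  0.1324] 
 [[-0.998, 0.017, 0.059], [-0.059, -0.027, -0.998], [-0.015, -0.999, 0.028]] F [-4.4  2.1  4.6] w 0.201 j [ 0.61  0.33 -0.58  1.76  0.23  1.09 -1.57]
tcp [ 0.0202 -0.0417  0.1324]
scene (np.float64(3.42), np.float32(41.0), array([ 0.0033, -0.0018]))
top (np.float64(3.42), np.float32(33.7), array([-0.003 ,  0.0014]))
```

The needle rose from 2.6 to about 3.42 as the top was turned towards +x, so the direction is right. I regrip with a smaller overlap at the rim on the -x side.

Emit:
move_arm([
  {"offset": [0, 0, 0], "yaw": 0, "jaw": 200},
  {"offset": [0, 0, 0], "yaw": 0, "jaw": 170},
  {"offset": [0, 0, 0], "yaw": 0, "jaw": 158},
  {"offset": [0, -0.01, 0], "yaw": 0, "jaw": 158},
  {"offset": [0.01, -0.018, 0], "yaw": 0, "jaw": 158},
  {"offset": [0.025, -0.018, 0], "yaw": 0, "jaw": 158},
  {"offset": [0.04, -0.01, 0], "yaw": 0, "jaw": 158},
  {"offset": [0.046, -0.003, 0], "yaw": 0, "jaw": 158},
  {"offset": [0.046, -0.003, 0], "yaw": 0, "jaw": 158},
  {"offset": [0.046, -0.003, 0], "yaw": 0, "jaw": 158},
])

```text
clock: 18.0
position: [0.5041, -0.1182, 0.135]
ee_rot: [0.015, -0.697, 0.717, -0.026]
ft_force: [0.6, 0.4, 0.7]
grip_width: 0.38
```

```bash
python3 k.py 8; python3 -c "
from e import *
gf(-.026,-.042,.135,180)"
```

```text
t 18.0 p [ 0.5041 -0.1182  0.135 ] 
 [[-0.998, 0.017, 0.058], [-0.059, -0.027, -0.998], [-0.015, -0.999, 0.028]] F [0.6 0.4 0.7] w 0.38 j [ 0.66  0.23 -0.59  1.87  0.18  1.06 -1.52]
tcp [-0.0257 -0.0419  0.135 ]
scene (np.float64(3.39), np.float32(39.4), array([ 0.0032, -0.0015]))
top (np.float64(3.36), np.float32(33.8), array([-0.002 ,  0.0014]))
offset [0.001  0.0002 0.0004] yaw 0.11 rows 0.0
```

Emit:
move_arm([
  {"offset": [0, 0, 0.0002], "yaw": 0, "jaw": 185},
  {"offset": [0, 0, 0.0002], "yaw": 0, "jaw": 210},
  {"offset": [0, 0, 0.0002], "yaw": 0, "jaw": 230},
  {"offset": [0, 0, 0.0002], "yaw": 0, "jaw": 230},
  {"offset": [0, 0, 0.0002], "yaw": 0, "jaw": 230},
], squeeze=25)

```text
clock: 18.52
position: [0.5054, -0.1179, 0.1355]
ee_rot: [0.015, -0.697, 0.716, -0.027]
ft_force: [2.7, 1.6, 2.1]
grip_width: 0.201
```

Emit:
move_arm([
  {"offset": [-0.0019, -0.0019, 0], "yaw": 0, "jaw": 230},
  {"offset": [-0.0038, -0.0037, 0], "yaw": 0, "jaw": 230},
  {"offset": [-0.0062, -0.0055, 0], "yaw": 0, "jaw": 230},
  {"offset": [-0.0087, -0.0071, 0], "yaw": 0, "jaw": 230},
  {"offset": [-0.0114, -0.0085, 0], "yaw": 0, "jaw": 230},
  {"offset": [-0.0141, -0.0096, 0], "yaw": 0, "jaw": 230},
  {"offset": [-0.0169, -0.0105, 0], "yaw": 0, "jaw": 230},
  {"offset": [-0.0198, -0.0112, 0], "yaw": 0, "jaw": 230},
  {"offset": [-0.0227, -0.0116, 0], "yaw": 0, "jaw": 230},
  {"offset": [-0.0257, -0.0117, 0], "yaw": 0, "jaw": 230},
])

```text
clock: 19.35
position: [0.5299, -0.1162, 0.1473]
ee_rot: [0.016, -0.697, 0.716, -0.026]
ft_force: [-10.4, -1.2, -12.1]
grip_width: 0.202
```

```bash
python3 k.py 9
```

```text
t 19.35 p [ 0.5299 -0.1162  0.1473] 
 [[-0.998, 0.016, 0.059], [-0.059, -0.027, -0.998], [-0.014, -1.0, 0.028]] F [-10.4  -1.2 -12.1] w 0.202 j [ 0.63  0.27 -0.59  1.8   0.2   1.11 -1.54]
tcp [ 0.0002 -0.0413  0.1473]
scene (np.float64(4.44), np.float32(43.1), array([ 0.0016, -0.0038]))
top (np.float64(4.41), np.float32(37.3), array([-0.004 ,  0.0009]))
```

Emit:
move_arm([
  {"offset": [-0.003, 0.001, 0], "yaw": 0, "jaw": 230},
  {"offset": [-0.0059, 0.0015, 0], "yaw": 0, "jaw": 230},
  {"offset": [-0.0088, 0.0022, 0], "yaw": 0, "jaw": 230},
  {"offset": [-0.0116, 0.0031, 0], "yaw": 0, "jaw": 230},
  {"offset": [-0.0144, 0.0043, 0], "yaw": 0, "jaw": 230},
  {"offset": [-0.017, 0.0056, 0], "yaw": 0, "jaw": 230},
  {"offset": [-0.0195, 0.0072, 0], "yaw": 0, "jaw": 230},
  {"offset": [-0.0219, 0.009, 0], "yaw": 0, "jaw": 230},
  {"offset": [-0.024, 0.0108, 0], "yaw": 0, "jaw": 230},
])

```text
clock: 20.2
position: [0.5566, -0.1147, 0.1395]
ee_rot: [0.014, -0.697, 0.717, -0.028]
ft_force: [-6.5, 0.9, 4.0]
grip_width: 0.199
```

```bash
python3 k.py 10
```

```text
t 20.2 p [ 0.5566 -0.1147  0.1395] 
 [[-0.998, 0.021, 0.059], [-0.06, -0.027, -0.998], [-0.019, -0.999, 0.029]] F [-6.5  0.9  4. ] w 0.199 j [ 0.6   0.34 -0.58  1.74  0.23  1.1  -1.57]
tcp [ 0.0269 -0.0414  0.1395]
scene (np.float64(5.04), np.float32(44.1), array([-0.0001, -0.0038]))
top (np.float64(4.98), np.float32(34.6), array([-0.004 ,  0.0009]))
```

Emit:
move_arm([
  {"offset": [0, 0, 0], "yaw": 0, "jaw": 200},
  {"offset": [0, 0, 0], "yaw": 0, "jaw": 170},
  {"offset": [0, 0, 0], "yaw": 0, "jaw": 158},
  {"offset": [0, -0.008, 0], "yaw": 0, "jaw": 158},
  {"offset": [0.015, -0.013, 0], "yaw": 0, "jaw": 158},
  {"offset": [0.03, -0.013, 0], "yaw": 0, "jaw": 158},
  {"offset": [0.045, -0.008, 0], "yaw": 0, "jaw": 158},
  {"offset": [0.053, 0.004, 0], "yaw": 0, "jaw": 158},
  {"offset": [0.053, 0.005, 0], "yaw": 0, "jaw": 158},
  {"offset": [0.053, 0.005, 0], "yaw": 0, "jaw": 158},
])

```text
clock: 21.13
position: [0.5041, -0.1182, 0.1335]
ee_rot: [0.014, -0.697, 0.717, -0.029]
ft_force: [-0.4, -0.1, 0.4]
grip_width: 0.377
```

```bash
python3 k.py 11; python3 -c "
from e import *
gf(-.026,-.042,.134,180)"
```

```text
t 21.13 p [ 0.5041 -0.1182  0.1335] 
 [[-0.998, 0.022, 0.059], [-0.06, -0.028, -0.998], [-0.02, -0.999, 0.029]] F [-0.4 -0.1  0.4] w 0.377 j [ 0.66  0.23 -0.6   1.88  0.18  1.05 -1.51]
tcp [-0.0256 -0.0419  0.1335]
scene (np.float64(5.04), np.float32(43.6), array([-0.0001, -0.0038]))
top (np.float64(4.95), np.float32(32.3), array([-0.004 ,  0.0009]))
offset [0.0014 0.     0.0003] yaw 0.16 rows 0.0
```

Emit:
move_arm([
  {"offset": [0, 0, 0], "yaw": 0, "jaw": 185},
  {"offset": [0, 0, 0], "yaw": 0, "jaw": 210},
  {"offset": [0, 0, 0], "yaw": 0, "jaw": 230},
  {"offset": [0, 0, 0], "yaw": 0, "jaw": 230},
  {"offset": [0, 0, 0], "yaw": 0, "jaw": 230},
  {"offset": [-0.0018, -0.0018, 0], "yaw": 0, "jaw": 230},
  {"offset": [-0.0037, -0.0035, 0], "yaw": 0, "jaw": 230},
  {"offset": [-0.006, -0.0053, 0], "yaw": 0, "jaw": 230},
  {"offset": [-0.0084, -0.0069, 0], "yaw": 0, "jaw": 230},
  {"offset": [-0.0084, -0.0069, 0], "yaw": 0, "jaw": 230},
])

```text
clock: 22.07
position: [0.5126, -0.1172, 0.1401]
ee_rot: [0.014, -0.697, 0.716, -0.028]
ft_force: [-0.3, -1.5, -13.9]
grip_width: 0.205
```

```bash
python3 k.py 12
```

```text
t 22.07 p [ 0.5126 -0.1172  0.1401] 
 [[-0.998, 0.021, 0.06], [-0.06, -0.027, -0.998], [-0.019, -0.999, 0.028]] F [ -0.3  -1.5 -13.9] w 0.205 j [ 0.66  0.24 -0.6   1.85  0.18  1.07 -1.52]
tcp [-0.0171 -0.0414  0.1401]
scene (np.float64(5.16), np.float32(42.2), array([-0.0001, -0.0038]))
top (np.float64(5.13), np.float32(35.0), array([-0.0055, -0.0006]))
```

Emit:
move_arm([
  {"offset": [-0.0026, -0.0014, 0], "yaw": 0, "jaw": 230},
  {"offset": [-0.0052, -0.0025, 0], "yaw": 0, "jaw": 230},
  {"offset": [-0.008, -0.0033, 0], "yaw": 0, "jaw": 230},
  {"offset": [-0.0108, -0.0039, 0], "yaw": 0, "jaw": 230},
  {"offset": [-0.0108, -0.0039, 0], "yaw": 0, "jaw": 230},
])

```text
clock: 22.58
position: [0.5234, -0.1165, 0.1444]
ee_rot: [0.014, -0.697, 0.716, -0.028]
ft_force: [-4.0, -2.4, -13.4]
grip_width: 0.2
```

```bash
python3 k.py 13
```

```text
t 22.58 p [ 0.5234 -0.1165  0.1444] 
 [[-0.998, 0.021, 0.06], [-0.06, -0.027, -0.998], [-0.019, -0.999, 0.028]] F [ -4.   -2.4 -13.4] w 0.2 j [ 0.64  0.26 -0.59  1.82  0.19  1.09 -1.53]
tcp [-0.0062 -0.0413  0.1444]
scene (np.float64(5.22), np.float32(48.9), array([-0.0007, -0.0037]))
top (np.float64(5.16), np.float32(36.2), array([-0.0055, -0.0006]))
```

Emit:
move_arm([
  {"offset": [-0.0028, -0.0003, 0], "yaw": 0, "jaw": 230},
  {"offset": [-0.0057, -0.0005, 0], "yaw": 0, "jaw": 230},
  {"offset": [-0.0086, -0.0003, 0], "yaw": 0, "jaw": 230},
  {"offset": [-0.0114, 0.0, 0], "yaw": 0, "jaw": 230},
  {"offset": [-0.0114, 0.0, 0], "yaw": 0, "jaw": 230},
])

```text
clock: 23.1
position: [0.5348, -0.1158, 0.1451]
ee_rot: [0.014, -0.697, 0.717, -0.028]
ft_force: [-6.7, -1.6, -8.8]
grip_width: 0.203
```

```bash
python3 k.py 14
```

```text
t 23.1 p [ 0.5348 -0.1158  0.1451] 
 [[-0.998, 0.021, 0.06], [-0.06, -0.027, -0.998], [-0.019, -0.999, 0.028]] F [-6.7 -1.6 -8.8] w 0.203 j [ 0.63  0.28 -0.59  1.79  0.21  1.1  -1.54]
tcp [ 0.0052 -0.0413  0.1451]
scene (np.float64(5.16), np.float32(43.0), array([-0.0001, -0.0038]))
top (np.float64(5.13), np.float32(31.8), array([-0.0055, -0.0006]))
```

Emit:
move_arm([
  {"offset": [-0.0028, 0.0006, 0], "yaw": 0, "jaw": 230},
  {"offset": [-0.0055, 0.0015, 0], "yaw": 0, "jaw": 230},
  {"offset": [-0.0082, 0.0026, 0], "yaw": 0, "jaw": 230},
  {"offset": [-0.0108, 0.0039, 0], "yaw": 0, "jaw": 230},
  {"offset": [-0.0108, 0.0039, 0], "yaw": 0, "jaw": 230},
])

```text
clock: 23.62
position: [0.5466, -0.1152, 0.1427]
ee_rot: [0.014, -0.697, 0.717, -0.029]
ft_force: [-6.5, -0.0, -3.3]
grip_width: 0.198
```

```bash
python3 k.py 15
```

```text
t 23.62 p [ 0.5466 -0.1152  0.1427] 
 [[-0.998, 0.023, 0.06], [-0.061, -0.028, -0.998], [-0.021, -0.999, 0.029]] F [-6.5 -0.  -3.3] w 0.198 j [ 0.62  0.31 -0.59  1.77  0.22  1.1  -1.56]
tcp [ 0.0169 -0.0414  0.1427]
scene (np.float64(5.01), np.float32(43.6), array([-0.0001, -0.0038]))
top (np.float64(4.95), np.float32(31.9), array([-0.004 ,  0.0009]))
```

The peak lies near tcp x = -0.0056 in this grip: readings 5.16, 5.22, 5.16 and 5.01 at -17, -6, +5 and +17 mm. I sweep back past it to check the symmetry.

Emit:
move_arm([
  {"offset": [0.005, -0.001, 0], "yaw": 0, "jaw": 230},
  {"offset": [0.01, -0.0016, 0], "yaw": 0, "jaw": 230},
  {"offset": [0.015, -0.0018, 0], "yaw": 0, "jaw": 230},
  {"offset": [0.02, -0.0014, 0], "yaw": 0, "jaw": 230},
  {"offset": [0.025, -0.0006, 0], "yaw": 0, "jaw": 230},
  {"offset": [0.03, 0.001, 0], "yaw": 0, "jaw": 230},
  {"offset": [0.034, 0.003, 0], "yaw": 0, "jaw": 230},
  {"offset": [0.038, 0.0055, 0], "yaw": 0, "jaw": 230},
  {"offset": [0.042, 0.0085, 0], "yaw": 0, "jaw": 230},
  {"offset": [0.042, 0.0085, 0], "yaw": 0, "jaw": 230},
])

```text
clock: 24.55
position: [0.5092, -0.1177, 0.1389]
ee_rot: [0.009, -0.696, 0.718, -0.034]
ft_force: [-2.1, 1.9, 20.2]
grip_width: 0.197
```

```bash
python3 k.py 16
```

```text
t 24.55 p [ 0.5092 -0.1177  0.1389] 
 [[-0.998, 0.035, 0.06], [-0.061, -0.03, -0.998], [-0.033, -0.999, 0.032]] F [-2.1  1.9 20.2] w 0.197 j [ 0.66  0.23 -0.6   1.87  0.18  1.05 -1.51]
tcp [-0.0205 -0.0417  0.1389]
scene (np.float64(5.13), np.float32(44.8), array([-0.0001, -0.0038]))
top (np.float64(5.07), np.float32(31.6), array([-0.005 ,  0.0004]))
```

Emit:
move_arm([
  {"offset": [-0.003, -0.001, 0], "yaw": 0, "jaw": 230},
  {"offset": [-0.006, -0.0025, 0], "yaw": 0, "jaw": 230},
  {"offset": [-0.009, -0.004, 0], "yaw": 0, "jaw": 230},
  {"offset": [-0.012, -0.005, 0], "yaw": 0, "jaw": 230},
  {"offset": [-0.015, -0.0055, 0], "yaw": 0, "jaw": 230},
  {"offset": [-0.015, -0.0055, 0], "yaw": 0, "jaw": 230},
])

```text
clock: 25.15
position: [0.5234, -0.1166, 0.1447]
ee_rot: [0.01, -0.696, 0.718, -0.033]
ft_force: [-6.1, 0.9, -4.3]
grip_width: 0.201
```

```bash
python3 k.py 17
```

```text
t 25.15 p [ 0.5234 -0.1166  0.1447] 
 [[-0.998, 0.033, 0.06], [-0.061, -0.03, -0.998], [-0.031, -0.999, 0.032]] F [-6.1  0.9 -4.3] w 0.201 j [ 0.65  0.25 -0.6   1.83  0.19  1.08 -1.53]
tcp [-0.0063 -0.0414  0.1447]
scene (np.float64(5.22), np.float32(44.4), array([-0.0005, -0.0038]))
top (np.float64(5.16), np.float32(37.4), array([-0.0055, -0.0006]))
```

Emit:
move_arm([
  {"offset": [0, 0, 0], "yaw": 0, "jaw": 215},
  {"offset": [0, 0, 0], "yaw": 0, "jaw": 195},
  {"offset": [0, 0, 0], "yaw": 0, "jaw": 175},
  {"offset": [0, 0, 0], "yaw": 0, "jaw": 158},
  {"offset": [0, -0.02, 0], "yaw": 0, "jaw": 158},
  {"offset": [0, -0.06, 0], "yaw": 0, "jaw": 158},
  {"offset": [-0.02, -0.1, -0.01], "yaw": 0, "jaw": 158},
  {"offset": [-0.035, -0.14, -0.02], "yaw": 0, "jaw": 158},
  {"offset": [-0.035, -0.16, -0.022], "yaw": 0, "jaw": 158},
  {"offset": [-0.035, -0.16, -0.022], "yaw": 0, "jaw": 158},
])

```text
clock: 26.08
position: [0.5548, -0.0857, 0.3119]
ee_rot: [0.007, -0.695, 0.718, -0.037]
ft_force: [0.7, 2.1, -0.0]
grip_width: 0.382
```

```bash
python3 g.py w18; python3 - <<'E'
import cv2,numpy as np
a=cv2.imread("pics/w18.png");b=cv2.imread("pics/n_w18.png")
cv2.imwrite("pics/w18v.png",np.hstack([a[:400,40:440],b]))
E
```

```text
t 26.08 p [ 0.5548 -0.0857  0.3119] 
 [[-0.997, 0.044, 0.062], [-0.064, -0.031, -0.997], [-0.042, -0.999, 0.034]] F [ 0.7  2.1 -0. ] w 0.382 j [ 0.61  0.18 -0.63  1.55  0.14  1.41 -1.54]
tcp [ 0.0268 -0.0123  0.3119]
needle dark,red (np.float64(5.1592), np.float64(5.1635), np.int64(557), np.int64(693), array([204.8619, 202.1583]))
pose (array([0.0003, 0.0002, 1.5373, 0.1007]), np.float64(0.0005758060828045669), 8395)
pulley y [-0.0501 -0.0416 -0.0326] 1188 0.13919479990497247
arbor z -0.07 176 0.10958501668709478
arbor z -0.015 180 0.10979713289301199
arbor z 0.08 211 0.10959505786458437
```

View pics/w18v.png

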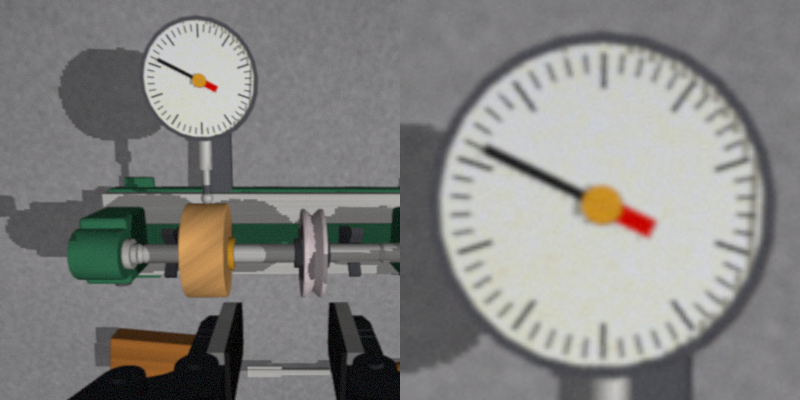

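```bash
cat > dr.py <<'E'
from e import *
from scipy.optimize import least_squares
def circ(F,y0,h,R,zmin):
    m=(abs(F[...,1]-y0)<h)&(abs(F[...,0])<.05)&(F[...,2]>zmin)&(F[...,2]<.16);P=F[m][:,[0,2]]
    r=least_squares(lambda p:np.hypot(P[:,0]-p[0],P[:,1]-p[1])-R,[0,.1],loss="soft_l1",f_scale=.001);return r.x,len(P),np.median(abs(r.fun))
for n in("wrist","wrist","top","scene"):
    F=fr(cloud(shot(n)));d=circ(F,.046,.013,.040,.112);b=circ(F,-.015,.01,.008,.100);e=circ(F,.078,.01,.008,.1)
    print(n,"drum",d,"arbor",b[0],b[1],e[0],e[1],"rel mm",1000*(d[0]-(b[0]+e[0])/2))
E
python3 dr.py
```

```text
wrist drum (array([0.0022, 0.101 ]), 3114, np.float64(0.00037312028683703785)) arbor [-0.0009  0.1007] 431 [-0.0007  0.1009] 638 rel mm [2.9934 0.1972]
wrist drum (array([0.0022, 0.101 ]), 3172, np.float64(0.0003788905958786587)) arbor [-0.001   0.1007] 454 [-0.0007  0.1009] 667 rel mm [3.0337 0.169 ]
top drum (array([-0.0001,  0.0997]), 234, np.float64(0.0017312414425719527)) arbor [-0.0034  0.1006] 31 [-0.0036  0.1031] 58 rel mm [ 3.4077 -2.1724]
scene drum (array([0.0041, 0.0988]), 223, np.float64(0.0018393397385691318)) arbor [0.002 0.099] 34 [0.0012 0.0991] 46 rel mm [ 2.4769 -0.233 ]
```

```bash
python3 - <<'E'
from n import *
for n in("scene","top"):
    F=fr(cloud(shot(n)));m=(F[...,2]>.195)&(F[...,2]<.24)&(abs(F[...,0])<.03)&(abs(F[...,1]+.14)<.03);print(n,m.sum(),F[m].mean(0),np.percentile(F[m][:,1],[3,97]),F[m][:,2].max())
print(needle(shot("wrist")));st();print(manip.hand_in())
E
```

```text
scene 88 [ 0.0053 -0.1363  0.2233] [-0.1471 -0.1261] 0.2334458437120286<stdin>:3: RuntimeWarning: Mean of empty slice.
  ret = um.true_divide(
Traceback (most recent call last):
IndexError: index -1 is out of bounds for axis 0 with size 0
```

The scene camera puts the knob at y = -0.136 with its top at z = 0.233, so the lever is fully over. The arm hides it from the top camera, which is why that check failed. Handing in.

```bash
python3 -c "
from n import *
print(needle(shot('wrist')));st();print(manip.hand_in())"
```

```text
(np.float64(5.1584), np.float64(5.1629), np.int64(567), np.int64(711), array([203.6047, 200.5229]))
t 26.48 p [ 0.5512 -0.088   0.3041] 
 [[-0.998, 0.032, 0.06], [-0.061, -0.03, -0.998], [-0.03, -0.999, 0.032]] F [-0.6 -0.3  0. ] w 0.376 j [ 0.61  0.19 -0.63  1.56  0.14  1.4  -1.54]
the job is handed in; nothing more can be done
None
```

The spindle now hangs on the points with the lever fully over. The drum's high side bears on the gauge, and the needle stands at 5.16 rad, the highest reading I found. I handed the job in at about 26.5 s, with the arm clear and touching nothing.

- **On the points:** the spindle sits at y = 0 of the centre line, level, and about 2 mm higher than when it lay in the rests.
- **Lever:** I pushed it against its stop, to 27 N at the end. The scene camera puts the knob where it should be when fully over. The same check from the top camera failed because the arm hid the knob.
- **Peak:** turning past it both ways, the scene camera read 5.16, 5.22 and 5.16 rad, falling to 5.01 farther on. After I let go, the wrist camera read a steady 5.16 rad. The outside cameras are coarser and differ from each other by about 0.06 rad.
- **High side:** measured from the wrist camera, the drum's offset points at the gauge to within about 4 degrees. The top and scene cameras are too rough to confirm this.
- **Forces:** I felt up to 25 N while seating the spindle in the rests, and up to 20 N while turning the pulley.
- **Other things on the bench:** I kept the robot clear of the gauge and the bystanders, but did not compare their positions before and after.

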